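# Blow the dust off a batch of fired cups

## Robot

A 7-joint arm with a two-finger parallel gripper is mounted at the origin on the work surface. World frame = base frame: x ahead of the robot, y to its left, z up, the work surface at z = 0. Lengths are in m, angles in rad, forces in N, time in s.
With the tool pointing down it reaches from about 0.4 to 0.875 m from the base axis. Payload 4.4 kg.
Tool frame: the origin (TCP) lies between the finger pads; the fingertips stand 11 mm ahead of it and the grasp point (between the pads) lies 8 mm behind it (tip_reach is the distance from the TCP to the fingertips, in m); z points along the fingers, y is the line along which they close (so a half turn about z gives the same grasp; the last joint's range is limited). The gripper opens to 85 mm and grips with 20 to 120 N. Pads are 22 mm wide; open, the fingers measure 114 mm over their backs; the gripper's body (76 mm by 85 mm) begins 54 mm behind the grasp point. The pads swing forward as they close: fully open they stand 13 mm farther back than shut.
Start: joints at [-1.409, 0.628, 0.038, 1.517, -0.027, 0.996, -0.02], TCP at [0.147, 0.633, 0.242] pointing down, gripper open.
Joint ranges: [-3.06, 3.06], [-0.37, 2.12], [-1.25, 1.32], [0.18, 2.47], [-1.1, 4.24], [0.23, 1.98], [-2.94, 2.94]. Speed limits (rad/s): [2.57, 2.57, 3.14, 3.14, 3.14, 3.14, 3.14].

## Interface

Orientations are given as a unit quaternion [x, y, z, w].
In Python, from bench import get_obs, read_camera, get_calibration, hand_in, tip_reach gives the robot as it stands.
- The arm moves only by the tool move_arm, never from a script. Its argument "rows" is a list of rows, each a list of 7 numbers: the shift along the world's x, y, z in units of 0.06 m (1.0 is 0.06 m), then the turn, a rotation vector about the world's x, y, z in units of 0.08 rad (1.0 is 0.08 rad), then the opening, from 0 (shut) to 1 (fully open). In form: [[tx, ty, tz, wx, wy, wz, grip], ...]. A call has 1 to 12 rows; each row shifts and turns the commanded pose from where the row before left it; what a row does not reach is not made up. A row lasts 1/8 s, in which the tool goes at most 62.5 mm and 10.7 degrees, less where a joint would pass 70% of its speed; a pose out of reach is approached as far as the arm can. A call with a number of a shift or a turn outside -1 to 1 is refused whole. A call with a gripper value outside its range is refused whole. The fingers move at their own pace and stop on an object; the grip force is fixed at half the most. Time passes only in rows, so rows that do not move let the fingers close. It gives the time, the measured TCP pose, the force, the opening and the grip force at its end, in the units of the state.
- get_obs(): the state, without advancing time (a new reading comes with each control period).
- read_camera(name): name is "scene" or "top" or "wrist"; returns the picture (420x560x3 uint8, red, green, blue); there is no depth.
- get_calibration(name): a dict with "intrinsics" (3x3 intrinsics, pixels), "k1" (the pictures are not rectified: a ray, as slopes to the right and down, at radius r is drawn at 1 + k1 r^2 times it, then the intrinsics apply), "position" and "rotation" of the camera in the world. Camera axes: x right, y up, looking along -z (the intrinsics and any distortion apply to the point x, -y, -z); pixel columns grow to the right and rows downward; lengths in m; the calibration is good to about 2 mm. A picture is of the moment at which its call begins: read the wrist's pose just before it. get_calibration takes no time and is no camera call; for the wrist camera it gives the pose at the moment of the call.
- hand_in(): hands the job in; it is judged then, once.
The state is a dict: "time": time; "joint_pos": joint angles; "joint_vel": joint speeds; "joint_efforts": joint torques, N m; "tcp_pos": TCP position; "orientation": TCP orientation; "force": force on the tool from outside, world axes, zero at the start; "moment": the same for the moment, N m; "opening": finger opening in m; "finger_force": force on a finger pad.
Only numpy, scipy, OpenCV 4.12 (cv2) and the standard library are available. Lean on these libraries where they do the work, as an engineer would, in place of code of your own. Each camera call takes 0.05 s, during which the arm holds its last target. There are 200 camera calls.

## Task

Get the fired cups ready for glazing: stand every cup from the ware board, mouth down as it is now, in the chamber of the green blow-off box, shut the lid and swing its hasp fully down over the staple. Then give them a blast of air by pulling the blue air knob all the way up, leaving it out for about five seconds, and pushing it fully home again; the air must never be on unless the lid is shut and the hasp is over its staple. Leave the box shut and fastened, and do not disturb the brush, the jar or the bowl.

Things in the scene. Friction and masses are not known exactly. Their poses are not given: they have to be found in the camera images.
- box: green sheet-metal blow-off box, fixed, 250 (x) x 470 (y) x 130 mm high; origin at the centre of its underside, x away from the robot, z up. Its near part, x -125 to -25, is a solid console with a flat top at z 130, carrying the air knob, the staple on its catch plate, and a round gauge (52 mm wide, 24 high, at x -78, y 135). Behind it lies the open-topped chamber
- chamber_floor (a point): centre of the chamber's floor, at box x 48, y 0, z 22 mm; axes as the box. The chamber inside: box x -25 to 121, y -229 to 229, flat perforated steel floor at z 22, walls up to z 130. Room for five cups in a row along y, about 86 mm apart
- lid (a joint): lid angle, rad: 0 shut, 1.57 upright, stop 1.75; starts 1.50 to 1.68. 470 mm wide (y), 149 long, 12 thick; green frame (24 mm wide at the free edge) round a clear pane. Hinged on the chamber's far rim; it swings over towards the robot and down when its outer face is pushed. Stiff: stays at any angle, 2 to 6 N at the free edge pushes it shut. Steel bow handle on the outer face near the free edge
- lid_hinge (a point): on the lid's hinge axis (along the box's y), middle of the width, at box x 122, y 0, z 131 mm. The lid's bow handle is 80 mm long, centred at y -110, 137 mm from this axis, and stands 40 mm above the underside of the shut lid
- lid_edge (a point): point on the outer face of the lid's frame near its free edge, at y +110 mm, 137 mm from the hinge axis, clear of handle and hasp; a good place to push. When the lid is shut it is at box x -15, z 143 mm
- hasp (a joint): hasp angle against the lid, rad: 0 = straight out in front of the lid's free edge, which with the lid shut is flat on the catch plate with the staple through its slot; 1.57 = square up from the lid's outer face; stop 2.3. Starts at 1.2 to 1.9. It stays where left; about 1 N at the tip moves it
- hasp_hinge (a point): hinge axis of the hasp (along the box's y), at the middle of the lid's free edge, 149 mm from the lid's hinge, 1.5 mm above its outer face. The hasp is a steel plate 34 mm wide, 91 mm long, 3 mm thick, with a slot 12 wide from 28 to 54 mm from the hinge axis
- hasp_tip (a point): middle of the solid end part of the hasp, 75 mm from its hinge axis, on the face that is upward when it is closed; a good place to push
- staple (a point): top of the staple, a 5 mm round bar bent to a loop 17 mm long in x, on the catch plate of the console, at box x -67, y 0, z 162 mm; it stands 18 mm above the closed hasp
- air_knob (a joint): travel of the air knob, m: 0 = pushed home (air off), 0.018 = pulled fully up (air on). Starts at 0. It moves straight up and down, needs about 5 N and stays where it is left
- knob_grip (a point): point on the axis of the blue air knob to grip at, 13 mm under its top, at box x -78, y -135, z 156 mm when home. The knob is a round button 32 mm in diameter, 26 mm tall, its underside 12 mm above the console when home
- ware_board: wooden ware board, fixed, 320 x 260 x 18 mm; origin at the centre of its underside
- cup0: fired clay cup standing mouth down, beige-grey, 85 mm tall, 68 mm across at its mouth (underneath), tapering to 56 mm at its foot (on top), about 0.18 kg; origin at the centre of the mouth, underneath, z up. Starts on the ware board. Three to five cups are there; absent ones read None throughout
- cup1: fired clay cup standing mouth down, beige-grey, 85 mm tall, 68 mm across at its mouth (underneath), tapering to 56 mm at its foot (on top), about 0.18 kg; origin at the centre of the mouth, underneath, z up. Starts on the ware board. Three to five cups are there; absent ones read None throughout
- cup2: fired clay cup standing mouth down, beige-grey, 85 mm tall, 68 mm across at its mouth (underneath), tapering to 56 mm at its foot (on top), about 0.18 kg; origin at the centre of the mouth, underneath, z up. Starts on the ware board. Three to five cups are there; absent ones read None throughout
- cup3: fired clay cup standing mouth down, beige-grey, 85 mm tall, 68 mm across at its mouth (underneath), tapering to 56 mm at its foot (on top), about 0.18 kg; origin at the centre of the mouth, underneath, z up. Starts on the ware board. Three to five cups are there; absent ones read None throughout
- cup4: fired clay cup standing mouth down, beige-grey, 85 mm tall, 68 mm across at its mouth (underneath), tapering to 56 mm at its foot (on top), about 0.18 kg; origin at the centre of the mouth, underneath, z up. Starts on the ware board. Three to five cups are there; absent ones read None throughout
- brush: brush with a wooden handle, about 190 mm long, lying on the table; not to be disturbed
- jar: blue jar with a white cap, 68 mm wide, 90 mm tall, standing on the table; not to be disturbed
- bowl: white bowl, 120 mm wide, 55 mm tall, on the table; not to be disturbed

How it is judged:
By the outcome, as a careful person would: the job done as asked, in the order asked, and still so for the second after the job is handed in, with the robot touching nothing.
Of cup0, cup1, cup2, cup3, cup4 only 3 to 5 are there at a start; the rules pass over those that are not, and their reading is None.
At some moment in a run one of cup0, cup1, cup2, cup3, cup4 may be knocked a few centimetres aside while the robot is not near it.
It also fails if it takes over 210 s, if anything falls off the work surface, if the arm or the gripper's body presses on something with over 40 N, if the wrist force passes 120 N, or if a joint passes its speed limit or range.

## Working session

There is one attempt and no reset: what is moved stays moved. The work goes in short steps, Python scripts to look and compute and a tool call to move; the robot and the scene stay as the last step left them, time stands still between calls to the robot, and variables do not carry over. Pictures are saved under pics/ and viewed, at most 14 in all, crops included, and the job is handed in when it is done.

Besides the shell and the picture viewer there is one more tool, called by a JSON object that holds its "api" and its "payload". move_arm: Moves the arm, as the interface text tells. Shifts and turns lie within -1 to 1; 1 stands for 0.06 m of shift or 0.08 rad of turn. Its arguments: {"type":"object","properties":{"rows":{"type":"array","items":{"type":"array","items":{"type":"number","minimum":-1,"maximum":1}}}},"required":["rows"]}

```bash
mkdir -p pics; ls; cat > h.py <<'E'
import numpy as np,cv2
from bench import *
def save(n,f):
    im=read_camera(n); cv2.imwrite('pics/'+f,im[:,:,::-1]); return im
def ray(n,u,v,c=None):
    c=c or get_calibration(n); K=np.array(c['intrinsics']);k=c['k1']
    x=(u-K[0,2])/K[0,0]; y=(v-K[1,2])/K[1,1]
    rd=np.hypot(x,y); r=rd
    for _ in range(20): r=rd/(1+k*r*r)
    s=r/rd if rd>0 else 1
    d=np.array(c['rotation'])@np.array([x*s,-y*s,-1]); return np.array(c['position']),d/np.linalg.norm(d)
def onz(n,u,v,z,c=None):
    p,d=ray(n,u,v,c); return p+d*(z-p[2])/d[2]
def proj(n,P,c=None):
    c=c or get_calibration(n); K=np.array(c['intrinsics'])
    q=np.array(c['rotation']).T@(np.array(P)-np.array(c['position']))
    x,y=q[0]/-q[2],-q[1]/-q[2]; s=1+c['k1']*(x*x+y*y)
    return np.array([K[0,0]*x*s+K[0,2],K[1,1]*y*s+K[1,2]])
E
python3 - <<'E'
from h import *
np.set_printoptions(precision=4,suppress=True)
print(get_obs(),tip_reach)
for n in('top','scene','wrist'):
    save(n,n+'0.png'); print(n,get_calibration(n))
E
```

```text
pics
{'time': 0.0, 'joint_pos': array([-1.4088,  0.6293,  0.0384,  1.5184, -0.027 ,  0.9963, -0.02  ]), 'joint_vel': array([-0.0002,  0.0004,  0.0017, -0.0009, -0.    , -0.0006, -0.0012]), 'joint_efforts': array([ -0.0002, -56.3413,   1.2268, -19.3438,   0.0112,   0.0105,
        -0.    ]), 'tcp_pos': array([0.1466, 0.6326, 0.2414]), 'orientation': array([ 0.1136,  0.9935, -0.0009, -0.0001]), 'force': array([ 0.0144, -0.4121, -0.235 ]), 'moment': array([-0.0353,  0.0178, -0.0206]), 'finger_force': 0.0, 'opening': 0.08546375184069709} 0.011
top {'intrinsics': array([[388.5991,   0.    , 279.0303],
       [  0.    , 388.5991, 206.4195],
       [  0.    ,   0.    ,   1.    ]]), 'k1': -0.03406866863198618, 'position': array([ 0.4251, -0.0215,  1.3455]), 'rotation': array([-0.0173,  0.029 ,  0.7108, -0.7026])}
scene {'intrinsics': array([[380.4635,   0.    , 282.3502],
       [  0.    , 380.4635, 214.4654],
       [  0.    ,   0.    ,   1.    ]]), 'k1': -0.07706600918836233, 'position': array([0.9696, 0.6059, 0.8257]), 'rotation': array([0.1144, 0.3858, 0.8699, 0.2853])}
wrist {'intrinsics': array([[350.8468,   0.    , 275.1039],
       [  0.    , 350.8468, 209.401 ],
       [  0.    ,   0.    ,   1.    ]]), 'k1': 0.004134629116068167, 'position': array([0.0685, 0.6506, 0.3728]), 'rotation': array([-0.1256, -0.0993,  0.6139,  0.773 ])}
```

View pics/top0.png

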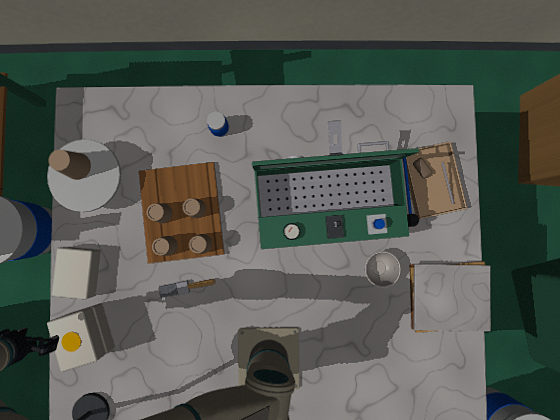

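View pics/scene0.png

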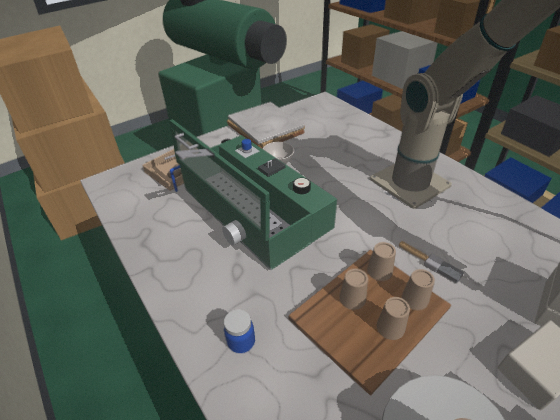

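The top view shows the box at (255–408, 150–248), with the gauge at (291,231), the knob at (379,224) and the staple at (336,226). Four cup tops are at about (156,212), (192,207), (161,245) and (199,243). The brush is at (190,287), the bowl at (383,268) and the jar at (218,124). The calibration rotation is a quaternion, so I'll fix the helper for that.

```bash
sed -i "s/np.array(c\['rotation'\])/R.from_quat(c['rotation']).as_matrix()/; s/^from bench/from scipy.spatial.transform import Rotation as R\nfrom bench/" h.py
python3 - <<'E'
from h import *
np.set_printoptions(precision=4,suppress=True)
im=cv2.imread('pics/top0.png')
cv2.imwrite('pics/c1.png',cv2.resize(im[130:310,130:420],None,fx=2.7,fy=2.7,interpolation=cv2.INTER_CUBIC))
im2=cv2.imread('pics/scene0.png')
cv2.imwrite('pics/c2.png',cv2.resize(im2[110:370,130:480],None,fx=2.25,fy=2.25,interpolation=cv2.INTER_CUBIC))
hsv=cv2.cvtColor(im,cv2.COLOR_BGR2HSV)
m=cv2.inRange(hsv,(105,120,80),(130,255,255))
n,l,s,c=cv2.connectedComponentsWithStats(m)
for i in range(1,n):
    if s[i,4]>30: print(s[i],c[i],onz('top',*c[i],0.169))
print('gauge',onz('top',291,231,.154),'staple',onz('top',336,226,.162))
for p in((156,212),(192,207),(161,245),(199,243)): print('cup',onz('top',*p,.103))
E
```

```text
[208 125  18  10  44] [214.8409 129.7273] [0.7405 0.1528 0.169 ]
[404 158   8  56  95] [407.4632 185.6842] [ 0.5616 -0.4372  0.169 ]
[373 219  12  10  89] [378.9326 223.5393] [ 0.4465 -0.3452  0.169 ]
[488 404  24  16  43] [498.5814 409.5116] [-0.1203 -0.6977  0.169 ]
gauge [ 0.4273 -0.0776  0.154 ] staple [ 0.4408 -0.2149  0.162 ]
cup [0.493  0.3507 0.103 ]
cup [0.5077 0.2356 0.103 ]
cup [0.3877 0.3341 0.103 ]
cup [0.3927 0.2132 0.103 ]
```

View pics/c1.png

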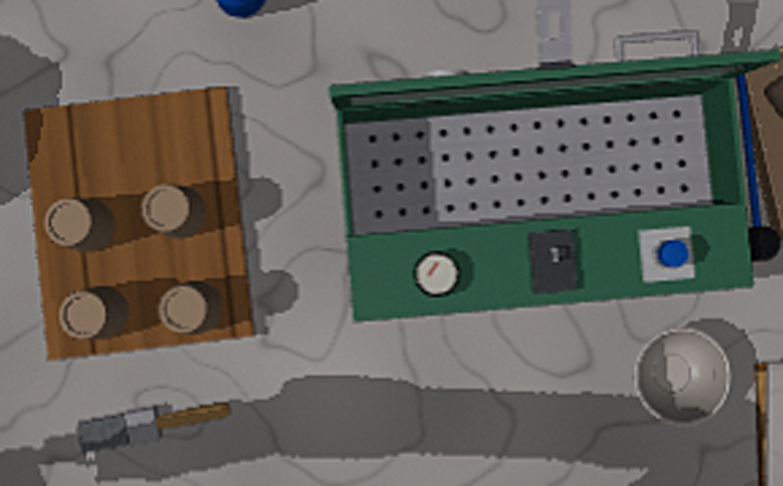

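View pics/c2.png

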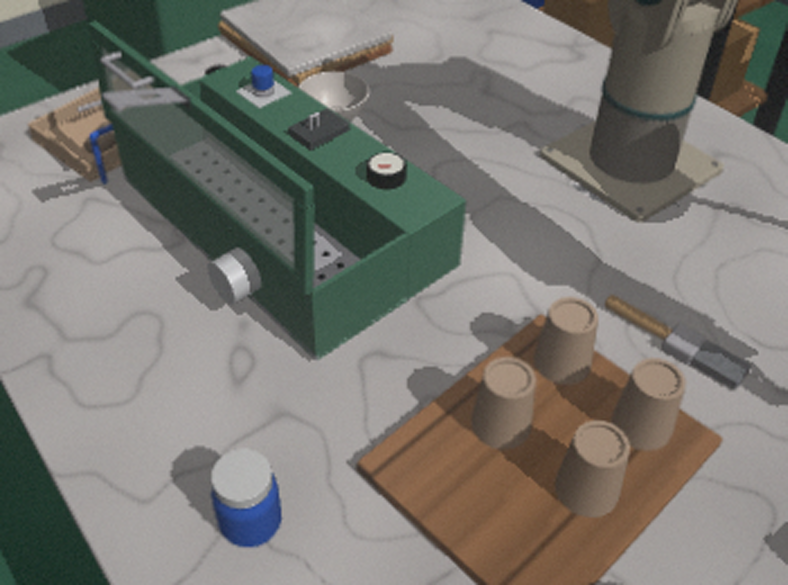

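The crops show the same layout. In the scene view, the cup feet are at about (384,249), (357,277), (422,278) and (397,306), the knob at (246,142) and the gauge at (302,182). The lid is upright with the hasp sticking out backward. Next I'll compare the two views.

```bash
python3 - <<'E'
from h import *
np.set_printoptions(precision=4,suppress=True)
def tri(a,b):
    p,d=ray('top',*a);q,e=ray('scene',*b)
    s=np.linalg.lstsq(np.c_[d,-e],q-p,rcond=None)[0]
    A=p+s[0]*d;B=q+s[1]*e; return (A+B)/2,np.linalg.norm(A-B)
T=dict(A=((155.9,212.2),(397.1,305.6)),B=((191.5,207),(356.7,277.1)),C=((161.1,246.7),(422,277.6)),D=((198.1,244.1),(383.8,249.1)),knob=((379.1,223.8),(246.4,142)),gauge=((291.85,231.1),(302,182.4)))
for k,(a,b) in T.items():
    z=.169 if k=='knob' else .154 if k=='gauge' else .103
    print(k,tri(a,b),onz('top',*a,z)[:2],onz('scene',*b,z)[:2])
g=onz('top',291.85,231.1,.154);k=onz('top',379.1,223.8,.169)
v=(g-k)[:2];th=np.arctan2(-v[0],v[1]);L=np.hypot(*v)
Rm=np.array([[np.cos(th),-np.sin(th)],[np.sin(th),np.cos(th)]])
O=(g+k)[:2]/2-Rm@[-.078,0]
print('yaw',th,L,'O',O,'chamber',O+Rm@[.048,0])
# project box corners for check
im=cv2.imread('pics/top0.png')
for x,y,z in[(-125,-235,130),(-125,235,130),(-25,229,130),(-25,-229,130),(121,229,22),(-25,229,22),(121,-229,22),(-67,0,162)]:
    w=np.r_[O+Rm@np.array([x,y])/1e3,z/1e3];print((x,y,z),proj('top',w),proj('scene',w))
E
```

```text
A (array([0.4914, 0.3539, 0.0983]), np.float64(0.0036240963790837508)) [0.4923 0.3511] [0.4931 0.3567]
B (array([0.5069, 0.2397, 0.0972]), np.float64(0.0034409511893271566)) [0.5077 0.2372] [0.5092 0.2437]
C (array([0.3815, 0.3363, 0.0965]), np.float64(0.0017216035071637968)) [0.3823 0.3337] [0.3861 0.3393]
D (array([0.3886, 0.2175, 0.0987]), np.float64(0.001547767392136964)) [0.3893 0.2161] [0.3914 0.2202]
knob (array([ 0.4457, -0.3479,  0.1606]), np.float64(0.0004441772896436884)) [ 0.4457 -0.3457] [ 0.4521 -0.3357]
gauge (array([ 0.4255, -0.0793,  0.1487]), np.float64(0.003632052447213836)) [ 0.4269 -0.0802] [ 0.4285 -0.0727]
yaw 0.0705384189239774 0.2661952491271367 O [ 0.5141 -0.2075] chamber [ 0.562  -0.2041]
(-125, -235, 130) [409.0815 236.2477] [241.3607 133.6015]
(-125, 235, 130) [260.1392 248.9022] [337.086 197.487]
(-25, 229, 130) [259.5027 216.7335] [309.7652 212.0074]
(-25, -229, 130) [403.9795 204.829 ] [218.5251 144.4293]
(121, 229, 22) [257.1927 175.5488] [269.4588 264.8285]
(-25, 229, 22) [260.5777 217.9714] [308.7348 239.4882]
(121, -229, 22) [389.1363 165.1002] [186.9438 186.7427]
(-67, 0, 162) [335.0745 223.8727] [269.1256 160.4029]
```

{"api": "move_arm", "payload": {"rows": [[0.3,-0.36,0.1,0,0,-1,1],[0.3,-0.36,0.1,0,0,-1,1],[0.3,-0.36,0.1,0,0,-1,1],[0.3,-0.36,0.1,0,0,-1,1],[0.3,-0.36,0.1,0,0,-1,1],[0.3,-0.36,0.1,0,0,-1,1],[0.3,-0.36,0.1,0,0,-1,1],[0.3,-0.36,0.1,0,0,-1,1],[0.3,-0.36,0.1,0,0,-1,1],[0.3,-0.36,0.1,0,0,-1,1],[0.3,-0.36,0.1,0,0,-1,1],[0.3,-0.36,0.1,0,0,-1,1]]}}

```text
time: 1.65
tcp_pos: [0.364, 0.3726, 0.3147]
orientation: [0.562, 0.827, 0.0, -0.0]
force: [0.5, -0.3, 0.1]
opening: 0.0856
finger_force: 0.0
```

{"api": "move_arm", "payload": {"rows": [[0.3,-0.36,0,0,0,-1,1],[0.3,-0.36,0,0,0,-1,1],[0.3,-0.36,0,0,0,-1,1],[0.3,-0.36,0,0,0,-0.9,1],[0,0,0,0,0,0,1]]}}

```text
time: 2.28
tcp_pos: [0.4366, 0.2848, 0.3142]
orientation: [0.684, 0.73, -0.0, 0.001]
force: [0.2, 0.1, 0.1]
opening: 0.0851
finger_force: 0.0
```

```bash
python3 - <<'E'
from h import *
np.set_printoptions(precision=4,suppress=True)
o=get_obs();print(o['time'],o['tcp_pos'],o['orientation'],o['joint_pos'],R.from_quat(o['orientation']).as_matrix())
c=get_calibration('wrist');print(c); save('wrist','w1.png'); save('top','t1.png')
for p in([.491,.353],[.507,.239],[.382,.335],[.389,.217]): print(proj('wrist',[*p,.103],c))
E
```

```text
2.275 [0.4366 0.2848 0.3142] [ 0.684   0.7295 -0.0002  0.0007] [-0.947   0.3894  0.4462  1.7848 -0.1929  1.0107 -0.3625] [[-0.0644  0.9979  0.0007]
 [ 0.9979  0.0644 -0.0012]
 [-0.0013  0.0006 -1.    ]]
{'intrinsics': array([[350.8468,   0.    , 275.1039],
       [  0.    , 350.8468, 209.401 ],
       [  0.    ,   0.    ,   1.    ]]), 'k1': 0.004134629116068167, 'position': array([0.4323, 0.3654, 0.4454]), 'rotation': array([-0.1604, -0.0054,  0.0314,  0.9865])}
[336.3481 110.2111]
[338.59   224.4046]
[219.9526 122.2716]
[225.0349 237.2062]
```

View pics/w1.png

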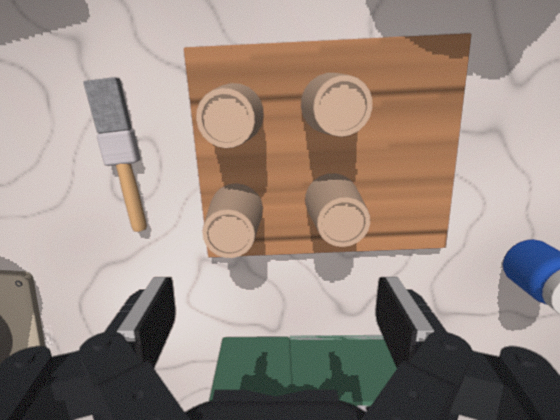

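The wrist view shows the four cup feet at (226,117), (341,106), (231,233) and (342,222), a few mm off the prediction. I'll recompute the positions from these.

```bash
python3 - <<'E'
from h import *
np.set_printoptions(precision=4,suppress=True)
im=cv2.imread('pics/w1.png')
g=cv2.medianBlur(cv2.cvtColor(im,cv2.COLOR_BGR2GRAY),3)
for k,p in dict(A=(341,106),B=(342,222),C=(226,117),D=(231,233)).items():
    x,y=p; sub=g[y-45:y+45,x-45:x+45]
    h=cv2.HoughCircles(sub,cv2.HOUGH_GRADIENT,1,60,param1=100,param2=12,minRadius=22,maxRadius=34)
    q=h[0][0] if h is not None else None
    print(k,onz('wrist',*p,.103)[:2], None if q is None else (q+[x-45,y-45,0],onz('wrist',q[0]+x-45,q[1]+y-45,.103)[:2]))
E
```

```text
A [0.4921 0.3606] (array([342.5, 106.5,  29.9]), array([0.4936, 0.3602]))
B [0.508  0.2456] (array([343.5, 223.5,  26.4]), array([0.5098, 0.2441]))
C [0.385  0.3431] (array([225.5, 116.5,  29.6]), array([0.3845, 0.3435]))
D [0.3932 0.2252] (array([227.5, 235.5,  26.3]), array([0.3896, 0.2221]))
```

{"api": "move_arm", "payload": {"rows": [[0.3,-0.18,-0.64,0,0,0,1],[0.3,-0.18,-0.64,0,0,0,1],[0.3,-0.18,-0.64,0,0,0,1],[0.3,-0.18,-0.64,0,0,0,1],[0,0,-0.5,0,0,0,1],[0,0,-0.5,0,0,0,1],[0,0,-0.5,0,0,0,1],[0,0,0,0,0,0,1]]}}

```text
time: 3.38
tcp_pos: [0.5045, 0.245, 0.0687]
orientation: [0.681, 0.732, -0.002, -0.001]
force: [-0.3, -0.1, -0.2]
opening: 0.0852
finger_force: 0.0
```

{"api": "move_arm", "payload": {"rows": [[0,0,0,0,0,0,0.3],[0,0,0,0,0,0,0],[0,0,0,0,0,0,0],[0,0,0,0,0,0,0],[0,0,0,0,0,0,0]]}}

```text
time: 4.0
tcp_pos: [0.508, 0.2453, 0.0729]
orientation: [0.681, 0.732, 0.002, 0.0]
force: [-0.2, -0.6, 6.2]
opening: 0.0576
finger_force: 64.7
```

{"api": "move_arm", "payload": {"rows": [[0,0,0.4,0,0,0,0],[0,0,0.8,0,0,0,0],[0,0,0.9,0,0,0,0],[0,0,0.9,0,0,0,0],[0.05,-0.5,0.7,0,0,0,0],[0.1,-0.8,0,0,0,0,0],[0.1,-0.8,0,0,0,0,0],[0.1,-0.8,0,0,0,0,0],[0.1,-0.8,0,0,0,0,0],[0.1,-0.8,0,0,0,0,0],[0.1,-0.8,0,0,0,0,0],[0,-0.3,0,0,0,0,0]]}}

```text
time: 5.5
tcp_pos: [0.5454, -0.0953, 0.2938]
orientation: [0.683, 0.73, -0.0, 0.001]
force: [-0.2, -0.3, -1.4]
opening: 0.058
finger_force: 64.9
```

```bash
python3 - <<'E'
from h import *
np.set_printoptions(precision=4,suppress=True)
o=get_obs();print(o['time'],o['tcp_pos'],o['orientation'],o['opening'])
c=get_calibration('wrist'); save('wrist','w2.png')
th=.0705;Rm=np.array([[np.cos(th),-np.sin(th)],[np.sin(th),np.cos(th)]]);O=np.array([.5141,-.2075])
for x,y,z in[(-78,135,154),(-78,-135,169),(-67,0,162),(-125,235,130),(-25,229,130),(-25,-229,130),(121,229,22),(-25,229,22),(121,-229,22)]:
    print((x,y,z),proj('wrist',np.r_[O+Rm@np.array([x,y])/1e3,z/1e3],c))
E
```

```text
5.5 [ 0.5454 -0.0953  0.2938] [ 0.6833  0.7302 -0.0001  0.0011] 0.058039194412972256
(-78, 135, 154) [123.7513 167.4697]
(-78, -135, 169) [156.1947 441.2266]
(-67, 0, 162) [154.1938 320.2163]
(-125, 235, 130) [55.4031 30.5614]
(-25, 229, 130) [188.6643  38.8817]
(-25, -229, 130) [220.9438 468.9186]
(121, 229, 22) [351.1416  52.8782]
(-25, 229, 22) [212.4874  53.6099]
(121, -229, 22) [331.2353 393.2352]
```

View pics/w2.png

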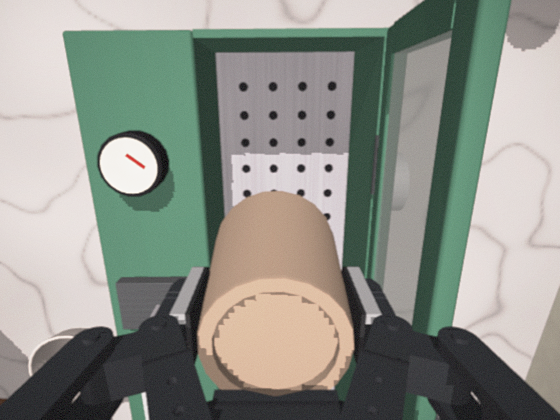

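Gauge at (129,163), chamber floor corners near (216,53) and (355,52), lid upright; the box sits about 2–4 mm further in +x and +y than estimated. I'll use origin (0.516, -0.205).

{"api": "move_arm", "payload": {"rows": [[0.11,-0.9,0,0,0,0,0],[0.11,-0.9,0,0,0,0,0],[0.11,-0.9,0,0,0,0,0],[0.11,-0.9,0,0,0,0,0],[0.02,-0.3,-0.4,0,0,0,0],[0,0,-0.8,0,0,0,0],[0,0,-0.8,0,0,0,0],[0,0,-0.8,0,0,0,0],[0,0,-0.4,0,0,0,0],[0,0,-0.2,0,0,0,0],[0,0,-0.15,0,0,0,0],[0,0,0,0,0,0,0]]}}

```text
time: 7.05
tcp_pos: [0.5737, -0.3251, 0.0799]
orientation: [0.681, 0.732, 0.0, 0.0]
force: [-0.2, -0.1, -1.1]
opening: 0.0578
finger_force: 67.5
```

{"api": "move_arm", "payload": {"rows": [[0,-0.05,-0.05,0,0,0,0],[0,0,0,0,0,0,0],[0,0,0,0,0,0,0.8],[0,0,0,0,0,0,0.85],[0,0,0,0,0,0,0.85],[0,0,0.4,0,0,0,0.85],[0,0,0.7,0,0,0,0.85],[0,0,0.8,0,0,0,0.85],[0,0,0.9,0,0,0,1],[0,0,0.8,0,0,0,1],[-0.2,0.8,0,0,0,0,1],[-0.2,0.9,0,0,0,0,1]]}}

```text
time: 8.55
tcp_pos: [0.5491, -0.2263, 0.2935]
orientation: [0.682, 0.731, 0.0, 0.001]
force: [1.5, 1.7, 0.0]
opening: 0.0854
finger_force: 0.0
```

```bash
python3 - <<'E'
from h import *
np.set_printoptions(precision=4,suppress=True)
o=get_obs();print(o['time'],o['tcp_pos'],o['opening'])
im=save('top','t2.png')
cv2.imwrite('pics/c3.png',cv2.resize(cv2.imread('pics/t2.png')[130:310,130:420],None,fx=2.7,fy=2.7,interpolation=cv2.INTER_CUBIC))
E
```

```text
8.55 [ 0.5491 -0.2263  0.2935] 0.08544277668848328
```

View pics/c3.png

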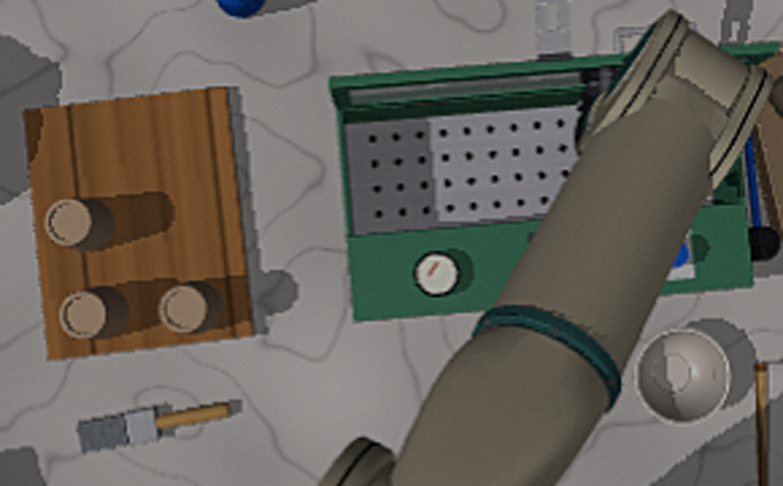

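The remaining cups A, C and D haven't moved. Next is D.

{"api": "move_arm", "payload": {"rows": [[-0.33,0.93,0,0,0,0,1],[-0.33,0.93,0,0,0,0,1],[-0.33,0.93,0,0,0,0,1],[-0.33,0.93,0,0,0,0,1],[-0.33,0.93,0,0,0,0,1],[-0.33,0.93,0,0,0,0,1],[-0.33,0.93,0,0,0,0,1],[-0.33,0.93,0,0,0,0,1],[0,0,-0.6,0,0,0,1],[0,0,-0.8,0,0,0,1],[0,0,-0.8,0,0,0,1]]}}

```text
time: 9.98
tcp_pos: [0.3914, 0.2205, 0.1599]
orientation: [0.681, 0.732, 0.001, 0.0]
force: [0.6, -0.1, -0.0]
opening: 0.0853
finger_force: 0.0
```

```bash
cat >> h.py <<'E'
def cups(f):
    im=save('top',f); g=cv2.medianBlur(cv2.cvtColor(im,cv2.COLOR_RGB2GRAY),3)
    ref=cv2.medianBlur(cv2.cvtColor(cv2.imread('pics/top0.png'),cv2.COLOR_BGR2GRAY),3)
    for k,(x,y) in dict(A=(156,212),C=(161,247),D=(198,244)).items():
        r=cv2.matchTemplate(g[y-28:y+28,x-28:x+28],ref[y-11:y+11,x-11:x+11],cv2.TM_CCOEFF_NORMED)
        _,s,_,l=cv2.minMaxLoc(r); print(k,'score',round(s,2),'shift px',l[0]-17,l[1]-17)
E
python3 -c "
from h import *
cups('t3.png');o=get_obs();print(o['time'],o['tcp_pos'])"
```

```text
A score 1.0 shift px 0 0
C score 0.51 shift px 11 4
D score 0.46 shift px 8 17
10.025 [0.38812044 0.21837757 0.15505475]
```

{"api": "move_arm", "payload": {"rows": [[0,0,-0.6,0,0,0,1],[0,0,-0.6,0,0,0,1],[0,0,-0.32,0,0,0,1],[0,0,0,0,0,0,1],[0,0,0,0,0,0,0.3],[0,0,0,0,0,0,0],[0,0,0,0,0,0,0],[0,0,0,0,0,0,0],[0,0,0,0,0,0,0]]}}

```text
time: 11.15
tcp_pos: [0.3918, 0.2203, 0.0714]
orientation: [0.682, 0.732, 0.001, 0.0]
force: [-1.0, -1.5, 8.9]
opening: 0.0579
finger_force: 62.9
```

{"api": "move_arm", "payload": {"rows": [[0,0,0.4,0,0,0,0],[0,0,0.8,0,0,0,0],[0,0,0.9,0,0,0,0],[0,0,0.9,0,0,0,0],[0.1,-0.4,0.7,0,0,0,0],[0.36,-0.92,0,0,0,0,0],[0.36,-0.92,0,0,0,0,0],[0.36,-0.92,0,0,0,0,0],[0.36,-0.92,0,0,0,0,0],[0.36,-0.92,0,0,0,0,0],[0.36,-0.92,0,0,0,0,0],[0.36,-0.92,0,0,0,0,0]]}}

```text
time: 12.65
tcp_pos: [0.5484, -0.1919, 0.2924]
orientation: [0.681, 0.732, 0.001, 0.0]
force: [0.8, 1.1, -1.2]
opening: 0.058
finger_force: 66.4
```

{"api": "move_arm", "payload": {"rows": [[0.3,-0.92,0,0,0,0,0],[0,0,-0.4,0,0,0,0],[0,0,0,0,0,0,0]]}}

```text
time: 13.02
tcp_pos: [0.5646, -0.2451, 0.2664]
orientation: [0.682, 0.731, -0.0, -0.002]
force: [1.0, 0.2, -1.9]
opening: 0.0577
finger_force: 66.3
```

```bash
python3 -c "
from h import *
cups('t4.png');o=get_obs();print(o['time'],o['tcp_pos'],o['opening']);save('wrist','w3.png')"
```

```text
A score 1.0 shift px 0 0
C score 0.48 shift px -17 17
D score 0.5 shift px 7 -4
13.075 [ 0.56551413 -0.24469554  0.26747955] 0.058006288680070295
```

View pics/w3.png

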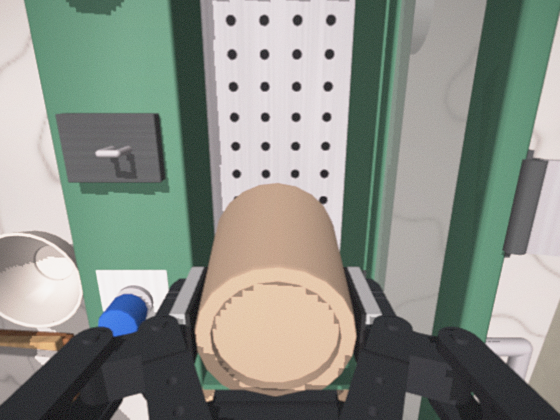

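Cup D is centred over the chamber in x, and slot -43 is clear. I'll lower it, then look into C's match score.

{"api": "move_arm", "payload": {"rows": [[0.03,0,-0.8,0,0,0,0],[0,0,-0.8,0,0,0,0],[0,0,-0.8,0,0,0,0],[0,0,-0.4,0,0,0,0],[0,0,-0.2,0,0,0,0],[0,0,-0.1,0,0,0,0],[0,0,0,0,0,0,0]]}}

```text
time: 14.0
tcp_pos: [0.5687, -0.2458, 0.0825]
orientation: [0.681, 0.732, 0.0, 0.001]
force: [0.3, -0.2, -2.0]
opening: 0.058
finger_force: 66.3
```

```bash
python3 - <<'E'
import cv2
im=cv2.imread('pics/t4.png')
cv2.imwrite('pics/c4.png',cv2.resize(im[150:310,120:240],None,fx=3.5,fy=3.5,interpolation=cv2.INTER_CUBIC))
E
```

```text
(no output)
```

View pics/c4.png

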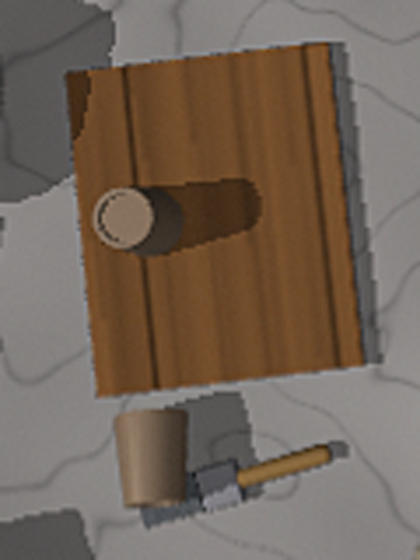

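Cup C is off the board. It lies on its side beside the brush, mouth towards +x. I'll finish placing D first, then get a clear look.

{"api": "move_arm", "payload": {"rows": [[0,0,-0.08,0,0,0,0],[0,0,0,0,0,0,0],[0,0,0,0,0,0,0.8],[0,0,0,0,0,0,0.85],[0,0,0,0,0,0,0.85],[0,0,0.4,0,0,0,0.85],[0,0,0.7,0,0,0,0.85],[0,0,0.8,0,0,0,0.85],[0,0,0.9,0,0,0,1],[0,0,0.8,0,0,0,1],[-0.3,0.9,0,0,0,0,1],[-0.3,0.9,0,0,0,0,1]]}}

```text
time: 15.5
tcp_pos: [0.5317, -0.137, 0.2934]
orientation: [0.682, 0.731, 0.001, 0.001]
force: [-0.0, 2.2, -1.0]
opening: 0.0857
finger_force: 0.0
```

```bash
python3 - <<'E'
from h import *
np.set_printoptions(precision=4,suppress=True)
o=get_obs();print(o['time'],o['tcp_pos'])
save('top','t5.png');save('scene','s5.png')
t2,t3,t5=[cv2.imread(f'pics/t{i}.png')[220:320,130:240] for i in(2,3,5)]
s=cv2.imread('pics/s5.png')[200:360,300:480]
row=[cv2.resize(a,(352,320),interpolation=cv2.INTER_CUBIC) for a in(t2,t3)]
row2=[cv2.resize(t5,(352,320),interpolation=cv2.INTER_CUBIC),cv2.resize(s,(352,320),interpolation=cv2.INTER_CUBIC)]
cv2.imwrite('pics/c5.png',cv2.resize(np.vstack([np.hstack(row),np.hstack(row2)]),(660,600)))
E
```

```text
15.5 [ 0.5317 -0.137   0.2934]
```

View pics/c5.png

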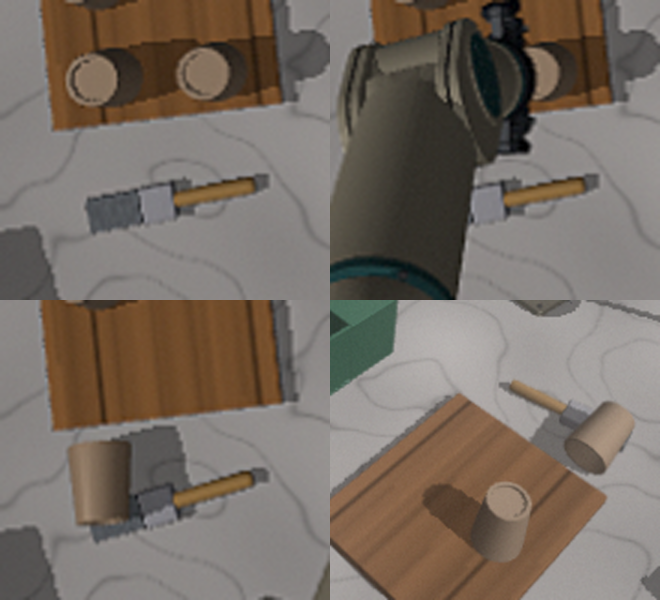

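The bottom-left panel shows C on its side, mouth at about (163,268) and foot at about (164,294) in top pixels, with the foot end over the brush head. The brush itself looks unmoved. Since the forearm passed over C while I was picking D, it most likely knocked it. I'll locate C from both views.

```bash
python3 - <<'E'
from h import *
np.set_printoptions(precision=4,suppress=True)
def tri(a,b):
    p,d=ray('top',*a);q,e=ray('scene',*b)
    s=np.linalg.lstsq(np.c_[d,-e],q-p,rcond=None)[0]
    A=p+s[0]*d;B=q+s[1]*e; return (A+B)/2,np.linalg.norm(A-B)
print('mouth',onz('top',163.2,267.7,.034),onz('scene',439,282.7,.034),tri((163.2,267.7),(439,282.7)))
print('foot',onz('top',164,294,.04),onz('scene',455,259,.04))
for n,p in dict(head=(160,295),ferr=(183,289),end=(219,280)).items(): print('brush',n,onz('top',*p,.008)[:2])
for p in((147.7,262.7),(222,252.5)):print('board near corners',onz('top',*p,.018)[:2])
def diff(a,b):
    t=[cv2.cvtColor(cv2.imread(f'pics/{i}.png')[270:305,185:225],cv2.COLOR_BGR2GRAY).astype(np.float32) for i in(a,b)]
    return cv2.phaseCorrelate(*t,cv2.createHanningWindow((40,35),cv2.CV_32F))
print('handle shift px',diff('t2','t5'))
E
```

```text
mouth [0.3099 0.3461 0.034 ] [0.3084 0.3516 0.034 ] (array([0.308 , 0.349 , 0.0311]), np.float64(0.005077306788129378))
foot [0.2236 0.3414 0.04  ] [0.2128 0.3299 0.04  ]
brush head [0.2155 0.3639]
brush ferr [0.2349 0.2857]
brush end [0.2638 0.1632]
board near corners [0.3258 0.4032]
board near corners [0.3575 0.1513]
handle shift px ((-0.16247805933937443, -0.7084980752533525), 0.9375835299491883)
```

Handle shift is under 1 px, so the brush is essentially undisturbed. C's mouth centre is at about (0.309, 0.349) with its axis along -x. I'll pick it from above with the fingers closing along y.

{"api": "move_arm", "payload": {"rows": [[-0.21,0.4,0,0,0,0.97,1],[-0.21,0.4,0,0,0,0.97,1],[-0.21,0.4,0,0,0,0.97,1],[-0.21,0.4,0,0,0,0.97,1],[-0.21,0.4,0,0,0,0.97,1],[-0.21,0.4,0,0,0,0.97,1],[-0.21,0.4,0,0,0,0.97,1],[-0.21,0.4,0,0,0,0.97,1],[-0.21,0.4,0,0,0,0.97,1],[-0.21,0.4,0,0,0,0.97,1],[-0.21,0.4,0,0,0,0.97,1],[-0.21,0.4,0,0,0,0.97,1]]}}

```text
time: 17.1
tcp_pos: [0.3807, 0.1506, 0.293]
orientation: [0.28, 0.96, 0.0, 0.0]
force: [1.0, -0.1, -0.3]
opening: 0.0855
finger_force: 0.0
```

{"api": "move_arm", "payload": {"rows": [[-0.21,0.4,0,0,0,0.97,1],[-0.21,0.4,0,0,0,0.97,1],[-0.21,0.4,0,0,0,0.97,1],[-0.21,0.4,0,0,0,0.97,1],[-0.21,0.4,0,0,0,0.97,1],[-0.21,0.4,0,0,0,0.97,1],[-0.21,0.4,0,0,0,0.97,1],[-0.21,0.4,0,0,0,0.97,1],[0,0,-0.7,0,0,0,1],[0,0,0,0,0,0,1]]}}

```text
time: 18.35
tcp_pos: [0.2783, 0.3413, 0.2489]
orientation: [-0.027, 1.0, -0.002, -0.002]
force: [-1.0, -1.2, 0.4]
opening: 0.0853
finger_force: 0.0
```

```bash
python3 - <<'E'
from h import *
np.set_printoptions(precision=4,suppress=True)
o=get_obs();print(o['time'],o['tcp_pos'],o['joint_pos'],R.from_quat(o['orientation']).as_matrix())
c=get_calibration('wrist');save('wrist','w4.png');save('scene','s6.png')
print(c['position'])
for P in([.309,.349,.034],[.224,.341,.042]):print(proj('wrist',P,c))
E
```

```text
18.35 [0.2783 0.3413 0.2489] [-0.957   0.3267  0.0087  2.0589 -0.0041  0.7623  0.6796] [[-0.9985 -0.0545 -0.0037]
 [-0.0545  0.9985 -0.005 ]
 [ 0.004  -0.0048 -1.    ]]
[0.1986 0.3367 0.3804]
[282.5321 206.6232]
[279.6408 122.6667]
```

View pics/w4.png

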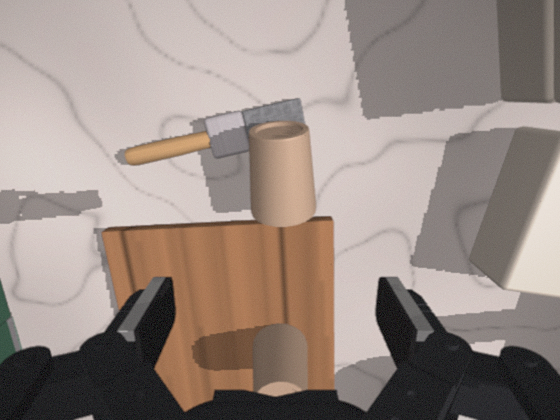

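The wrist view shows C from the mouth edge at (283,220) to the foot at (280,132), as predicted. The brush is clear of where the fingers will come down. Descending.

{"api": "move_arm", "payload": {"rows": [[0,0.06,-0.8,0,0,0,1],[0,0,-0.8,0,0,0,1],[0,0,-0.8,0,0,0,1],[0,0,-0.6,0,0,0,1],[0,0,-0.4,0,0,0,1],[0,0,-0.18,0,0,0,1],[0,0,0,0,0,0,1]]}}

```text
time: 19.32
tcp_pos: [0.2819, 0.3454, 0.0422]
orientation: [-0.026, 1.0, -0.002, 0.001]
force: [-0.1, -0.4, 0.3]
opening: 0.0852
finger_force: 0.0
```

{"api": "move_arm", "payload": {"rows": [[0,0,0,0,0,0,0.8],[0,0,0,0,0,0,0.6],[0,0,0,0,0,0,0],[0,0,0,0,0,0,0],[0,0,0,0,0,0,0]]}}

```text
time: 19.95
tcp_pos: [0.2813, 0.3457, 0.0433]
orientation: [-0.026, 1.0, -0.002, 0.001]
force: [-0.8, -0.4, 6.6]
opening: 0.0611
finger_force: 62.8
```

{"api": "move_arm", "payload": {"rows": [[0,0,0.2,0,0,0,0],[0,0,0.3,0,0,0,0],[0,0,0.5,0,0,0,0],[0,0,0.8,0,0,0,0],[0,0,0.9,0,0,0,0],[0,0,0.9,0,0,0,0],[0,0,0,0,0,0,0]]}}

```text
time: 20.82
tcp_pos: [0.2819, 0.3468, 0.2623]
orientation: [-0.026, 1.0, 0.001, 0.003]
force: [-0.2, -0.2, -2.3]
opening: 0.0613
finger_force: 65.5
```

```bash
python3 - <<'E'
from h import *
np.set_printoptions(precision=4,suppress=True)
o=get_obs();print(o['time'],o['tcp_pos'],o['joint_pos'],o['opening'])
a=save('scene','s7.png');b=save('wrist','w5.png')
cv2.imwrite('pics/c6.png',np.hstack([cv2.resize(a[100:400,220:520],(400,400)),cv2.resize(b[60:420,80:480],(400,400))])[:,:,::-1])
E
```

```text
20.825 [0.2819 0.3468 0.2623] [-0.6005  0.3381 -0.4648  2.0252  0.2115  0.8184  0.4355] 0.06134575895006626
```

View pics/c6.png

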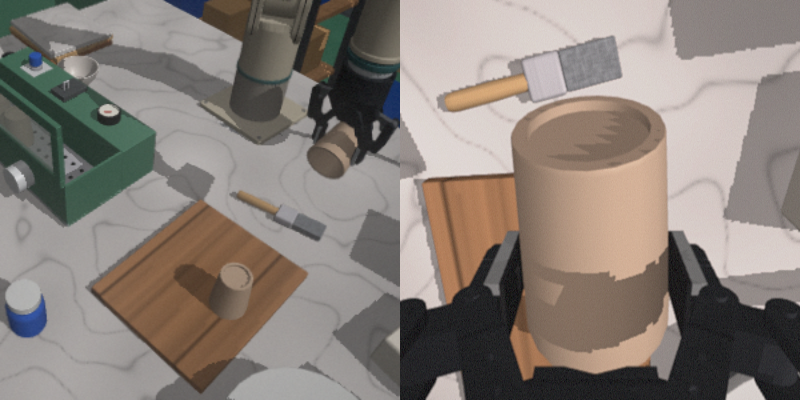

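The cup is held firmly with its foot ring toward -x and its mouth toward +x, and the brush is undisturbed. Next I'll carry it over the board, yaw it to radial and tilt it about 65° toward upright.

{"api": "move_arm", "payload": {"rows": [[0.66,-0.4,0.13,0,0,0.96,0],[0.66,-0.4,0.13,0,0,0.96,0],[0.66,-0.4,0.13,0,0,0.96,0],[0.66,-0.4,0.13,0,0,0.96,0],[0.66,-0.4,0.13,0,0,0.96,0],[0,0,0,-0.42,0.9,0,0],[0,0,0,-0.42,0.9,0,0],[0,0,0,-0.42,0.9,0,0],[0,0,0,-0.42,0.9,0,0],[0,0,0,-0.42,0.9,0,0],[0,0,0,-0.42,0.9,0,0],[0,0,0,-0.42,0.9,0,0]]}}

```text
time: 22.42
tcp_pos: [0.4781, 0.2246, 0.295]
orientation: [-0.209, 0.938, -0.063, -0.27]
force: [-0.1, 0.4, -1.6]
opening: 0.0613
finger_force: 65.5
```

{"api": "move_arm", "payload": {"rows": [[0,0,-0.2,-0.42,0.9,0,0],[0,0,-0.2,-0.42,0.9,0,0],[0,0,-0.2,-0.42,0.9,0,0],[0,0,-0.2,-0.42,0.9,0,0],[0,0,-0.2,-0.42,0.9,0,0],[0,0,-0.2,0,0,0,0],[0,0,0,0,0,0,0]]}}

```text
time: 23.3
tcp_pos: [0.4755, 0.2242, 0.2247]
orientation: [-0.196, 0.87, -0.1, -0.441]
force: [-1.0, 0.1, -1.3]
opening: 0.0613
finger_force: 65.5
```

```bash
python3 - <<'E'
from h import *
np.set_printoptions(precision=4,suppress=True)
o=get_obs();M=R.from_quat(o['orientation']).as_matrix()
print(o['time'],o['tcp_pos'],o['joint_pos'],o['opening'],'\n',M,np.arccos(-M[2,2]))
E
```

```text
23.3 [0.4755 0.2242 0.2247] [-0.4136  1.021  -0.148   1.1148  0.0399  1.9487  1.4545] 0.061308768748240025 
 [[-0.5341 -0.4293 -0.7283]
 [-0.2525  0.9032 -0.3472]
 [ 0.8068 -0.0016 -0.5908]] 0.9387675981170431
```

{"api": "move_arm", "payload": {"rows": [[0,0,-0.5,0,0,0,0],[0,0,-0.5,0,0,0,0],[0,0,-0.5,-0.21,0.45,0,0],[0,0,-0.5,-0.3,0.63,0,0],[0,0,0,-0.42,0.9,0,0],[0,0,0,-0.42,0.9,0,0],[0,0,0,0,0,0,0]]}}

```text
time: 24.18
tcp_pos: [0.4769, 0.2289, 0.1152]
orientation: [-0.195, 0.836, -0.111, -0.501]
force: [-0.9, 0.6, -1.2]
opening: 0.0611
finger_force: 65.6
```

```bash
python3 - <<'E'
from h import *
np.set_printoptions(precision=4,suppress=True)
o=get_obs();M=R.from_quat(o['orientation']).as_matrix()
print(o['time'],o['tcp_pos'],o['joint_pos'],o['opening'],'\n',M,np.arccos(-M[2,2]))
a=save('scene','s8.png');b=save('wrist','w6.png')
cv2.imwrite('pics/c7.png',np.hstack([cv2.resize(a[150:350,280:480],(400,400)),cv2.resize(b[20:420,80:480],(400,400))])[:,:,::-1])
E
```

```text
24.175 [0.4769 0.2289 0.1152] [-0.395   1.2513 -0.2228  1.0002  0.0909  1.9807  1.4226] 0.06105539960677205 
 [[-0.4215 -0.4374 -0.7944]
 [-0.2144  0.8992 -0.3814]
 [ 0.8811  0.0096 -0.4728]] 1.078327070279949
```

View pics/c7.png

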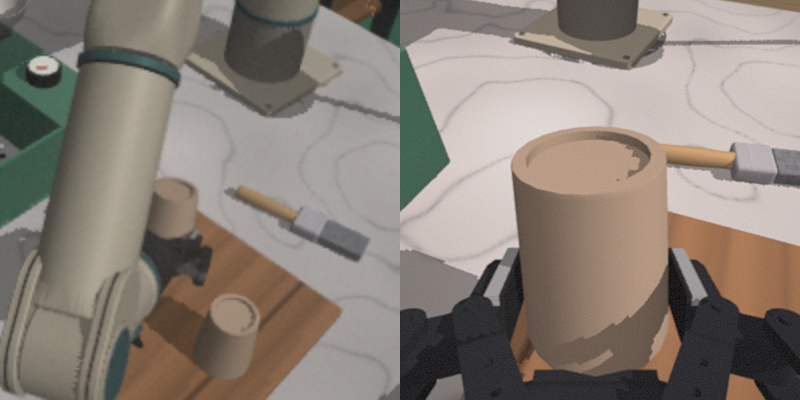

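C now stands nearly upright in the gripper above the board, with A undisturbed. Lowering gently.

{"api": "move_arm", "payload": {"rows": [[0,0,-0.3,0.02,-0.05,0,0],[0,0,-0.3,0,0,0,0],[0,0,-0.15,0,0,0,0],[0,0,-0.08,0,0,0,0],[0,0,0,0,0,0,0]]}}

```text
time: 24.9
tcp_pos: [0.4771, 0.2259, 0.0634]
orientation: [-0.192, 0.836, -0.116, -0.5]
force: [-0.6, 0.5, -1.8]
opening: 0.0612
finger_force: 65.5
```

{"api": "move_arm", "payload": {"rows": [[0,0,-0.07,0,0,0,0],[0,0,-0.07,0,0,0,0],[0,0,0,0,0,0,0]]}}

```text
time: 25.28
tcp_pos: [0.4774, 0.226, 0.0572]
orientation: [-0.192, 0.836, -0.116, -0.5]
force: [1.1, 0.7, 5.3]
opening: 0.0614
finger_force: 66.2
```

{"api": "move_arm", "payload": {"rows": [[0,0,-0.05,0,0,0,0],[0,0,-0.05,0,0,0,0],[0,0,0,0,0,0,0]]}}

```text
time: 25.65
tcp_pos: [0.4784, 0.2263, 0.0547]
orientation: [-0.192, 0.836, -0.116, -0.5]
force: [7.6, 3.4, 16.7]
opening: 0.0615
finger_force: 65.7
```

{"api": "move_arm", "payload": {"rows": [[0,0,-0.04,0,0,0,0],[0,0,0,0,0,0,0]]}}

```text
time: 25.9
tcp_pos: [0.4785, 0.2265, 0.0517]
orientation: [-0.192, 0.836, -0.116, -0.5]
force: [8.6, 3.3, 14.3]
opening: 0.0612
finger_force: 65.9
```

{"api": "move_arm", "payload": {"rows": [[0,0,-0.04,0,0,0,0],[0,0,-0.03,0,0,0,0],[0,0,0,0,0,0,0]]}}

```text
time: 26.28
tcp_pos: [0.4781, 0.2266, 0.0474]
orientation: [-0.192, 0.836, -0.116, -0.5]
force: [6.9, 3.3, 14.4]
opening: 0.0616
finger_force: 67.3
```

```bash
python3 - <<'E'
from h import *
o=get_obs();print(o['time'],o['tcp_pos'],o['joint_pos'],o['force'])
save('scene','s9.png');save('wrist','w7.png')
E
```

```text
26.275 [0.47809353 0.22659072 0.04735831] [-0.40240147  1.34516219 -0.20592959  0.96349431  0.10439418  1.92383651
  1.42990306] [ 6.9494238   3.31144526 14.35588595]
```

{"api": "move_arm", "payload": {"rows": [[0,0,-0.04,0,0,0,0],[0,0,0,0,0,0,0]]}}

```text
time: 26.62
tcp_pos: [0.4782, 0.2266, 0.0472]
orientation: [-0.192, 0.836, -0.116, -0.501]
force: [7.8, 4.4, 21.6]
opening: 0.0611
finger_force: 68.1
```

{"api": "move_arm", "payload": {"rows": [[0,0,0,0,0,0,0.6],[0,0,0,0,0,0,0.75],[0,0,0,0,0,0,1],[0,0,0,0,0,0,1],[0,0,0,0,0,0,1]]}}

```text
time: 27.25
tcp_pos: [0.477, 0.2258, 0.0401]
orientation: [-0.192, 0.836, -0.116, -0.5]
force: [0.3, 0.8, 0.1]
opening: 0.0852
finger_force: 0.0
```

{"api": "move_arm", "payload": {"rows": [[0.15,0.07,0.3,0.1,-0.2,0,1],[0.15,0.07,0.4,0.1,-0.2,0,1],[0.1,0.05,0.5,0.1,-0.2,0,1],[0,0,0.6,0.2,-0.4,0,1],[0,0,0.6,0.2,-0.4,0,1],[0,0,0.6,0.42,-0.9,0,1],[0,0,0.4,0.42,-0.9,0,1],[0,0,0.2,0.42,-0.9,0,1],[0,0,0,0.42,-0.9,0,1],[0,0,0,0.42,-0.9,0,1],[0,0,0,0.42,-0.9,0,1],[0,0,0,0.42,-0.9,0,1]]}}

```text
time: 28.75
tcp_pos: [0.5018, 0.2379, 0.2591]
orientation: [-0.218, 0.957, -0.047, -0.188]
force: [0.1, 0.1, -0.1]
opening: 0.0854
finger_force: 0.0
```

```bash
python3 - <<'E'
from h import *
np.set_printoptions(precision=4,suppress=True)
o=get_obs();M=R.from_quat(o['orientation']).as_matrix()
print(o['time'],o['tcp_pos'],o['joint_pos'],'\n',M,np.arccos(-M[2,2]))
print('to down, rotvec/0.08:',np.cross(M[:,2],[0,0,-1])/np.linalg.norm(np.cross(M[:,2],[0,0,-1]))*np.arccos(-M[2,2])/.08)
E
```

```text
28.75 [0.5018 0.2379 0.2591] [-0.4727  0.6884 -0.0295  1.4188  0.0079  1.4245  1.5172] 
 [[-0.8343 -0.4349 -0.3389]
 [-0.3994  0.9005 -0.1723]
 [ 0.38   -0.0084 -0.9249]] 0.38994593407083067
to down, rotvec/0.08: [ 2.2088 -4.3451  0.    ]
```

{"api": "move_arm", "payload": {"rows": [[-0.1,0.06,0.08,0.44,-0.87,0,1],[-0.1,0.06,0.08,0.44,-0.87,0,1],[-0.1,0.06,0.08,0.44,-0.87,0,1],[-0.1,0.06,0.08,0.44,-0.87,0,1],[-0.1,0.06,0.08,0.44,-0.87,0,1],[-0.1,0.06,0.08,0,0,-1,1],[-0.1,0.06,0.08,0,0,-1,1],[-0.1,0.06,0.08,0,0,-1,1],[-0.1,0.06,0.08,0,0,-1,1],[-0.1,0.1,0.1,0,0,-1,1],[0,0.1,0.1,0,0,-1,1],[0,0,0,0,0,-1,1]]}}

```text
time: 30.25
tcp_pos: [0.4415, 0.283, 0.3146]
orientation: [0.057, 0.998, 0.001, -0.002]
force: [-0.3, -0.3, 0.4]
opening: 0.0852
finger_force: 0.0
```

{"api": "move_arm", "payload": {"rows": [[0,0,0,0,0,-1,1],[0,0,0,0,0,-1,1],[0,0,0,0,0,-1,1],[0,0,0,0,0,-1,1],[0,0,0,0,0,-1,1],[0,0,0,0,0,-1,1],[0,0,0,0,0,-1,1],[0,0,0,0,0,-1,1],[0,0,0,0,0,-1,1],[0,0,0,0,0,-1,1],[0,0,0,0,0,-1,1],[0,0,0,0,0,-1,1]]}}

```text
time: 31.75
tcp_pos: [0.4414, 0.2823, 0.314]
orientation: [0.512, 0.859, 0.003, -0.003]
force: [0.3, 0.3, -0.1]
opening: 0.0855
finger_force: 0.0
```

{"api": "move_arm", "payload": {"rows": [[0,0,0,0,0,-1,1],[0,0,0,0,0,-1,1],[0,0,0,0,0,-1,1],[0,0,0,0,0,-1,1],[0,0,0,0,0,-1,1],[0,0,0,0,0,-0.4,1],[0,0,0,0,0,0,1]]}}

```text
time: 32.62
tcp_pos: [0.4413, 0.2821, 0.3127]
orientation: [0.683, 0.731, 0.003, -0.003]
force: [0.3, -0.5, 0.1]
opening: 0.0855
finger_force: 0.0
```

```bash
python3 - <<'E'
from h import *
np.set_printoptions(precision=4,suppress=True)
o=get_obs();M=R.from_quat(o['orientation']).as_matrix()
print(o['time'],o['tcp_pos'],o['joint_pos'],'\n',M)
im=save('wrist','w8.png');save('scene','s10.png');save('top','t10.png')
hsv=cv2.cvtColor(im,cv2.COLOR_RGB2HSV)
g=cv2.medianBlur(cv2.cvtColor(im,cv2.COLOR_RGB2GRAY),3)
h=cv2.HoughCircles(g[:270],cv2.HOUGH_GRADIENT,1,60,param1=100,param2=14,minRadius=22,maxRadius=34)
for q in (h[0] if h is not None else []): print(q,hsv[int(q[1]),int(q[0])],onz('wrist',q[0],q[1],.103)[:2])
print('pred A',proj('wrist',[.4925,.356,.103]),"C'",proj('wrist',[.485,.226,.103]))
E
```

```text
32.625 [0.4413 0.2821 0.3127] [-0.9209  0.3909  0.4307  1.7841 -0.1982  1.0046 -0.3448] 
 [[-0.0677  0.9977 -0.0006]
 [ 0.9977  0.0677  0.008 ]
 [ 0.008  -0.     -1.    ]]
[338.5 103.5  29.9] [ 13  70 207] [0.4959 0.3581]
[302.5 234.5  24.3] [ 12  73 203] [0.4744 0.2252]
[528.5 269.5  28.5] [109 173 122] [0.7211 0.2012]
[333.5 169.5  27.1] [ 13 133 117] [0.4986 0.2959]
pred A [334.6355 105.5566] C' [312.6744 234.4644]
```

```bash
python3 - <<'E'
from h import *
np.set_printoptions(precision=4,suppress=True)
for f,cam in(('scene0','scene'),('s10','scene'),('t10','top')):
    im=cv2.imread(f'pics/{f}.png');hsv=cv2.cvtColor(im,cv2.COLOR_BGR2HSV)
    m=cv2.inRange(hsv,(8,45,110),(16,105,255));m=cv2.morphologyEx(m,cv2.MORPH_OPEN,np.ones((3,3)))
    n,l,s,c=cv2.connectedComponentsWithStats(m)
    print(f,[(list(s[i]),c[i].round(1)) for i in range(1,n) if s[i,4]>90 and 100<s[i,0]<480])
for P in([.4925,.356],[.476,.224]):
    for z in(.103,.06,.018):print(P,z,proj('scene',[*P,z]),proj('top',[*P,z]))
E
```

```text
scene0 [([np.int32(144), np.int32(150), np.int32(33), np.int32(30), np.int32(396)], array([162. , 164.1])), ([np.int32(374), np.int32(242), np.int32(22), np.int32(36), np.int32(465)], array([385.1, 257.9])), ([np.int32(344), np.int32(268), np.int32(25), np.int32(40), np.int32(631)], array([357.1, 284.7])), ([np.int32(411), np.int32(270), np.int32(23), np.int32(41), np.int32(555)], array([422.4, 288.4])), ([np.int32(385), np.int32(297), np.int32(25), np.int32(43), np.int32(672)], array([397.3, 316.5]))]
s10 [([np.int32(150), np.int32(151), np.int32(27), np.int32(29), np.int32(406)], array([162.9, 164.8])), ([np.int32(351), np.int32(257), np.int32(23), np.int32(41), np.int32(665)], array([363.2, 275.7])), ([np.int32(385), np.int32(297), np.int32(25), np.int32(43), np.int32(686)], array([397.2, 316.6]))]
t10 [([np.int32(427), np.int32(154), np.int32(34), np.int32(59), np.int32(1229)], array([440.8, 186.3])), ([np.int32(366), np.int32(177), np.int32(12), np.int32(13), np.int32(101)], array([372.1, 182.7])), ([np.int32(192), np.int32(210), np.int32(13), np.int32(16), np.int32(166)], array([197.8, 217.8]))]
[0.4925, 0.356] 0.103 [397.0369 305.2673] [154.3563 212.1603]
[0.4925, 0.356] 0.06 [393.5165 315.8615] [158.2954 212.8211]
[0.4925, 0.356] 0.018 [390.2893 325.5201] [161.8984 213.4254]
[0.476, 0.224] 0.103 [360.9597 265.49  ] [195.6263 216.8625]
[0.476, 0.224] 0.06 [358.8916 276.4518] [198.1989 217.3666]
[0.476, 0.224] 0.018 [356.9824 286.5153] [200.5513 217.8275]
```

C stands upright on the board at about (0.472, 0.224), confirmed in all three views, and A is in place. I'll pick A first.

{"api": "move_arm", "payload": {"rows": [[0.28,0.4,-0.4,0,0,0,1],[0.28,0.4,-0.6,0,0,0,1],[0.29,0.4,-0.7,0,0,0,1],[0,0,-0.8,0,0,0,1],[0,0,-0.7,0,0,0,1],[0,0,-0.6,0,0,0,1],[0,0,-0.35,0,0,0,1],[0,0,0,0,0,0,1],[0,0,0,0,0,0,0.3],[0,0,0,0,0,0,0],[0,0,0,0,0,0,0],[0,0,0,0,0,0,0]]}}

```text
time: 34.28
tcp_pos: [0.4936, 0.3544, 0.0647]
orientation: [0.683, 0.73, 0.004, -0.002]
force: [0.1, 0.0, 6.3]
opening: 0.0587
finger_force: 65.1
```

{"api": "move_arm", "payload": {"rows": [[0,0,0,0,0,0,0]]}}

```text
time: 34.4
tcp_pos: [0.4936, 0.3544, 0.0647]
orientation: [0.683, 0.73, 0.004, -0.002]
force: [0.4, -0.4, 7.2]
opening: 0.0589
finger_force: 65.1
```

{"api": "move_arm", "payload": {"rows": [[0,0,0.4,0,0,0,0],[0,0,0.8,0,0,0,0],[0,0,0.9,0,0,0,0],[0,0,0.9,0,0,0,0],[0.1,-0.4,0.8,0,0,0,0],[0.11,-0.9,0,0,0,0,0],[0.11,-0.9,0,0,0,0,0],[0.11,-0.9,0,0,0,0,0],[0.11,-0.9,0,0,0,0,0],[0.11,-0.9,0,0,0,0,0],[0.11,-0.9,0,0,0,0,0],[0.11,-0.9,0,0,0,0,0]]}}

```text
time: 35.9
tcp_pos: [0.5443, -0.0498, 0.2913]
orientation: [0.683, 0.73, 0.002, -0.003]
force: [1.1, -0.4, -2.2]
opening: 0.0587
finger_force: 65.3
```

{"api": "move_arm", "payload": {"rows": [[0.11,-0.9,0,0,0,0,0],[0.12,-0.9,0,0,0,0,0],[0,-0.05,-0.5,0,0,0,0],[0,0,-0.8,0,0,0,0],[0,0,-0.8,0,0,0,0],[0,0,-0.8,0,0,0,0],[0,0,-0.4,0,0,0,0],[0,0,-0.2,0,0,0,0],[0,0,-0.1,0,0,0,0],[0,0,0,0,0,0,0]]}}

```text
time: 37.15
tcp_pos: [0.5587, -0.1593, 0.0753]
orientation: [0.683, 0.73, 0.002, -0.002]
force: [-0.9, 0.2, -0.9]
opening: 0.0589
finger_force: 65.2
```

{"api": "move_arm", "payload": {"rows": [[0.03,0,-0.08,0,0,0,0],[0,0,0,0,0,0,0],[0,0,0,0,0,0,0.8],[0,0,0,0,0,0,0.85],[0,0,0,0,0,0,0.85],[0,0,0.4,0,0,0,0.85],[0,0,0.7,0,0,0,0.85],[0,0,0.8,0,0,0,0.85],[0,0,0.9,0,0,0,1],[0,0,0.9,0,0,0,1],[-0.2,0.9,0,0,0,0,1],[-0.2,0.9,0,0,0,0,1]]}}

```text
time: 38.65
tcp_pos: [0.536, -0.0504, 0.2927]
orientation: [0.684, 0.73, 0.003, -0.002]
force: [0.5, 1.3, -0.1]
opening: 0.0855
finger_force: 0.0
```

```bash
python3 - <<'E'
from h import *
np.set_printoptions(precision=4,suppress=True)
o=get_obs();print(o['time'],o['tcp_pos'])
for f,cam in(('s11','scene'),('t11','top')):
    save(cam,f+'.png');im=cv2.imread(f'pics/{f}.png');hsv=cv2.cvtColor(im,cv2.COLOR_BGR2HSV)
    m=cv2.inRange(hsv,(8,45,110),(16,105,255));m=cv2.morphologyEx(m,cv2.MORPH_OPEN,np.ones((3,3)))
    n,l,s,c=cv2.connectedComponentsWithStats(m)
    print(f,[(s[i].tolist(),c[i].round(1).tolist()) for i in range(1,n) if s[i,4]>50 and 100<s[i,0]<480])
E
```

```text
38.65 [ 0.536  -0.0504  0.2927]
s11 [([351, 257, 23, 41, 669], [363.1, 275.7])]
t11 [([337, 179, 14, 16, 172], [343.5, 186.7]), ([427, 181, 29, 32, 632], [438.8, 197.4]), ([309, 183, 15, 16, 194], [315.6, 190.5]), ([192, 210, 13, 16, 166], [197.8, 217.8])]
```

{"api": "move_arm", "payload": {"rows": [[-0.21,0.91,0,0,0,0,1],[-0.21,0.91,0,0,0,0,1],[-0.21,0.91,0,0,0,0,1],[-0.21,0.91,0,0,0,0,1],[-0.21,0.91,-0.4,0,0,0,1],[0,0,-0.7,0,0,0,1],[0,0,-0.8,0,0,0,1],[0,0,-0.8,0,0,0,1],[0,0,-0.7,0,0,0,1],[0,0,-0.4,0,0,0,1],[0,0,0,0,0,0,1]]}}

```text
time: 40.12
tcp_pos: [0.4721, 0.2208, 0.0623]
orientation: [0.683, 0.73, 0.0, -0.003]
force: [0.4, -0.8, -0.1]
opening: 0.0857
finger_force: 0.0
```

{"api": "move_arm", "payload": {"rows": [[0,0,0,0,0,0,0.4],[0,0,0,0,0,0,0],[0,0,0,0,0,0,0],[0,0,0,0,0,0,0],[0,0,0,0,0,0,0]]}}

```text
time: 40.75
tcp_pos: [0.4743, 0.222, 0.0658]
orientation: [0.683, 0.73, 0.003, -0.002]
force: [-0.5, -0.6, 5.7]
opening: 0.0587
finger_force: 64.7
```

{"api": "move_arm", "payload": {"rows": [[0,0,0.4,0,0,0,0],[0,0,0.8,0,0,0,0],[0,0,0.9,0,0,0,0],[0,0,0.9,0,0,0,0],[0.1,-0.4,0.8,0,0,0,0],[0.25,-0.9,0,0,0,0,0],[0.25,-0.9,0,0,0,0,0],[0.25,-0.9,0,0,0,0,0],[0.25,-0.9,0,0,0,0,0],[0.25,-0.9,0,0,0,0,0],[0,0,-0.5,0,0,0,0],[0,0,-0.8,0,0,0,0]]}}

```text
time: 42.25
tcp_pos: [0.5555, -0.0735, 0.2154]
orientation: [0.684, 0.73, 0.004, -0.001]
force: [0.4, 0.6, -1.9]
opening: 0.0587
finger_force: 65.5
```

{"api": "move_arm", "payload": {"rows": [[0,0,-0.8,0,0,0,0],[0,0,-0.8,0,0,0,0],[0,0,-0.4,0,0,0,0],[0,0,-0.2,0,0,0,0],[0,0,-0.1,0,0,0,0],[0,0,0,0,0,0,0]]}}

```text
time: 43.0
tcp_pos: [0.5546, -0.0723, 0.0765]
orientation: [0.683, 0.73, 0.002, -0.002]
force: [-0.5, 0.3, -1.5]
opening: 0.0589
finger_force: 65.5
```

{"api": "move_arm", "payload": {"rows": [[0,0,-0.08,0,0,0,0],[0,0,0,0,0,0,0],[0,0,0,0,0,0,0.8],[0,0,0,0,0,0,0.85],[0,0,0,0,0,0,0.85],[0,0,0.4,0,0,0,0.85],[0,0,0.7,0,0,0,0.85],[0,0,0.8,0,0,0,0.85],[0,0,0.9,0,0,0,1],[0,0,0.9,0,0,0,1],[-0.5,0.9,0,0,0,0,1],[-0.5,0.9,0,0,0,0,1]]}}

```text
time: 44.5
tcp_pos: [0.4937, 0.0367, 0.2938]
orientation: [0.684, 0.73, 0.003, -0.002]
force: [0.6, 1.8, -0.2]
opening: 0.0855
finger_force: 0.0
```

```bash
python3 - <<'E'
from h import *
np.set_printoptions(precision=4,suppress=True)
o=get_obs();print(o['time'],o['tcp_pos'],o['joint_pos'])
th=.0705;Rm=np.array([[np.cos(th),-np.sin(th)],[np.sin(th),np.cos(th)]]);O=np.array([.516,-.205])
save('scene','s12.png');save('top','t12.png');im=cv2.imread('pics/t12.png');hsv=cv2.cvtColor(im,cv2.COLOR_BGR2HSV)
m=cv2.inRange(hsv,(8,45,110),(16,105,255));m=cv2.morphologyEx(m,cv2.MORPH_OPEN,np.ones((3,3)))
n,l,s,c=cv2.connectedComponentsWithStats(m)
for i in range(1,n):
    if s[i,4]>50 and 100<s[i,0]<480: print(s[i].tolist(),c[i],Rm.T@(onz('top',*c[i],.107)[:2]-O))
a=im[140:260,240:420];b=cv2.imread('pics/s12.png')[110:280,150:350]
cv2.imwrite('pics/c8.png',np.vstack([cv2.resize(a,(450,300)),cv2.resize(b,(450,300))]))
E
```

```text
44.5 [0.4937 0.0367 0.2938] [-0.4895  0.3777  0.5044  1.8817 -0.2318  0.938   0.188 ]
[427, 154, 23, 15, 238] [439.084  161.2479] [ 0.1062 -0.37  ]
[280, 184, 17, 17, 186] [288.7097 192.5645] [0.0434 0.128 ]
[309, 188, 15, 11, 134] [315.5299 192.7313] [0.0359 0.0423]
```

View pics/c8.png

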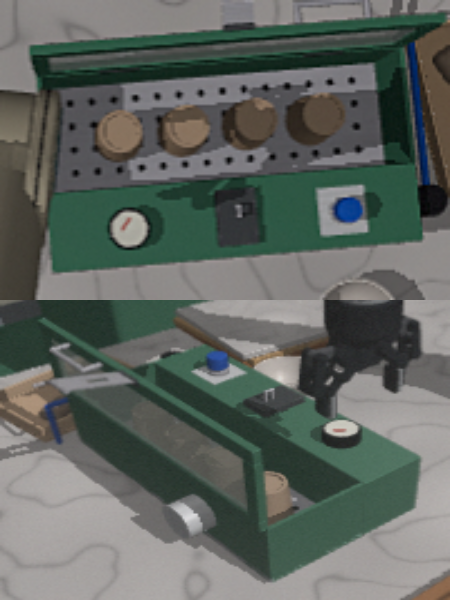

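All four cups stand upright in a row in the chamber, and the gripper is clear. Next is the lid: go over and behind it at box y +110, then follow the arc down. I'll work out the waypoints.

```bash
cat >> h.py <<'E'
th=.0705;Rm=np.array([[np.cos(th),-np.sin(th)],[np.sin(th),np.cos(th)]]);O=np.array([.516,-.205])
def W(x,y,z): return np.r_[O+Rm@np.array([x,y])/1e3,z/1e3]
def steps(P): return np.round(np.diff(np.array(P),axis=0)/.06,2)
E
python3 - <<'E'
from h import *
np.set_printoptions(precision=3,suppress=True)
t=np.linspace(1.57,0,15);r=np.linspace(120,142,15)
P=[W(122-q*np.cos(a)+12*np.sin(a)+15,110,131+q*np.sin(a)+12*np.cos(a)+11) for a,q in zip(t,r)]
S=W(185,110,262);print('start',S,'p0',P[0],'end',P[-1]);print(steps([S]+P).tolist())
E
```

```text
start [ 0.693 -0.082  0.262] p0 [ 0.657 -0.085  0.262] end [ 0.503 -0.096  0.154]
[[-0.6, -0.04, 0.0], [-0.23, -0.02, 0.04], [-0.23, -0.02, 0.01], [-0.24, -0.02, -0.02], [-0.23, -0.02, -0.04], [-0.23, -0.02, -0.07], [-0.22, -0.02, -0.1], [-0.21, -0.02, -0.13], [-0.2, -0.01, -0.15], [-0.18, -0.01, -0.18], [-0.16, -0.01, -0.2], [-0.14, -0.01, -0.22], [-0.12, -0.01, -0.23], [-0.09, -0.01, -0.25], [-0.06, -0.0, -0.26]]
```

{"api": "move_arm", "payload": {"rows": [[0.3,0,0.5,0,0,0,0],[0.5,-0.2,0.6,0,0,0,0],[0.5,-0.3,0.2,0,0,0,0],[0.5,-0.4,0,0,0,0,0],[0.5,-0.4,0,0,0,0,0],[0.5,-0.4,0,0,0,0,0],[0.5,-0.3,0,0,0,0,0],[0,0,0,0,0,0,0]]}}

```text
time: 45.6
tcp_pos: [0.6928, -0.087, 0.3695]
orientation: [0.684, 0.729, 0.001, -0.003]
force: [-0.0, -0.1, -0.7]
opening: 0.0001
finger_force: 0.0
```

Behind the lid. Going down, then pushing in slowly.

{"api": "move_arm", "payload": {"rows": [[0,0.05,-0.6,0,0,0,0],[0,0,-0.6,0,0,0,0],[0,0,-0.59,0,0,0,0],[-0.3,-0.02,0,0,0,0,0],[-0.3,-0.02,0,0,0,0,0],[-0.23,-0.02,0.04,0,0,0,0],[0,0,0,0,0,0,0]]}}

```text
time: 46.48
tcp_pos: [0.6415, -0.0842, 0.2667]
orientation: [0.683, 0.73, 0.002, -0.003]
force: [-0.2, 0.1, 0.6]
opening: 0.0001
finger_force: 0.0
```

{"api": "move_arm", "payload": {"rows": [[-0.23,-0.02,0.01,0,0,0,0],[-0.24,-0.02,-0.02,0,0,0,0],[-0.23,-0.02,-0.04,0,0,0,0]]}}

```text
time: 46.85
tcp_pos: [0.602, -0.0876, 0.2635]
orientation: [0.683, 0.731, 0.003, -0.001]
force: [5.0, 0.8, 0.3]
opening: -0.0001
finger_force: 2.1
```

{"api": "move_arm", "payload": {"rows": [[-0.23,-0.02,-0.07,0,0,0,0],[-0.22,-0.02,-0.1,0,0,0,0],[-0.21,-0.02,-0.13,0,0,0,0],[-0.2,-0.01,-0.15,0,0,0,0],[-0.18,-0.01,-0.18,0,0,0,0],[-0.16,-0.01,-0.2,0,0,0,0]]}}

```text
time: 47.6
tcp_pos: [0.5294, -0.0936, 0.2137]
orientation: [0.683, 0.731, 0.003, -0.002]
force: [2.1, -0.0, 1.3]
opening: -0.0
finger_force: 1.1
```

{"api": "move_arm", "payload": {"rows": [[-0.14,-0.01,-0.22,0,0,0,0],[-0.12,-0.01,-0.23,0,0,0,0],[-0.09,-0.01,-0.25,0,0,0,0],[0,0,0,0,0,0,0]]}}

```text
time: 48.1
tcp_pos: [0.5061, -0.0953, 0.1706]
orientation: [0.683, 0.73, 0.001, -0.004]
force: [0.5, -0.5, 0.3]
opening: -0.0001
finger_force: 0.0
```

{"api": "move_arm", "payload": {"rows": [[-0.05,0,-0.15,0,0,0,0],[0,0,-0.1,0,0,0,0],[0,0,0,0,0,0,0]]}}

```text
time: 48.48
tcp_pos: [0.5039, -0.0955, 0.1557]
orientation: [0.683, 0.73, 0.001, -0.003]
force: [0.3, 0.4, 0.2]
opening: -0.0002
finger_force: 0.0
```

{"api": "move_arm", "payload": {"rows": [[0,0,-0.06,0,0,0,0],[0,0,-0.04,0,0,0,0],[0,0,0,0,0,0,0]]}}

```text
time: 48.85
tcp_pos: [0.5044, -0.0957, 0.1538]
orientation: [0.683, 0.73, 0.003, -0.003]
force: [-9.3, 3.1, 35.0]
opening: -0.0001
finger_force: 17.9
```

The lid hits a hard stop at z 0.155 with 35 N, so it is shut. Next is the hasp: approach from behind at box y 0.

```bash
python3 - <<'E'
from h import *
np.set_printoptions(precision=3,suppress=True)
t=np.linspace(1.9,0,15);r=np.r_[np.full(5,62),np.linspace(62,86,10)]
P=[W(-27-q*np.cos(a)+1.5*np.sin(a)+15,0,144.5+q*np.sin(a)+1.5*np.cos(a)+11) for a,q in zip(t,r)]
o=get_obs();S=W(45,0,300);D=W(45,0,214);print('to S',(S-o['tcp_pos'])/.06,S,D,P[0],P[-1]);print(steps([D]+P).tolist())
E
```

```text
to S [ 0.942 -1.77   2.437] [ 0.561 -0.202  0.3  ] [ 0.561 -0.202  0.214] [ 0.525 -0.204  0.214] [ 0.418 -0.212  0.157]
[[-0.59, -0.04, -0.01], [-0.13, -0.01, 0.04], [-0.14, -0.01, 0.02], [-0.14, -0.01, 0.0], [-0.14, -0.01, -0.02], [-0.14, -0.01, -0.04], [-0.15, -0.01, -0.01], [-0.15, -0.01, -0.04], [-0.15, -0.01, -0.06], [-0.14, -0.01, -0.09], [-0.13, -0.01, -0.11], [-0.12, -0.01, -0.13], [-0.1, -0.01, -0.15], [-0.08, -0.01, -0.17], [-0.06, -0.0, -0.19]]
```

{"api": "move_arm", "payload": {"rows": [[0,0,0.7,0,0,0,0],[0.1,0,0.8,0,0,0,0],[0.3,-0.4,0.8,0,0,0,0],[0.4,-0.7,0.15,0,0,0,0],[0.15,-0.67,0,0,0,0,0],[0,0,-0.7,0,0,0,0],[0,0,-0.7,0,0,0,0],[-0.3,-0.02,0,0,0,0,0],[-0.29,-0.02,0,0,0,0,0],[0,0,0,0,0,0,0]]}}

```text
time: 50.1
tcp_pos: [0.5249, -0.2045, 0.2132]
orientation: [0.684, 0.73, 0.002, -0.003]
force: [-0.1, 0.1, -0.0]
opening: -0.0001
finger_force: 0.0
```

{"api": "move_arm", "payload": {"rows": [[-0.13,-0.01,0.04,0,0,0,0],[-0.14,-0.01,0.02,0,0,0,0],[-0.14,-0.01,0,0,0,0,0],[-0.14,-0.01,-0.02,0,0,0,0],[-0.14,-0.01,-0.04,0,0,0,0],[-0.15,-0.01,-0.01,0,0,0,0]]}}

```text
time: 50.85
tcp_pos: [0.4751, -0.2078, 0.2124]
orientation: [0.683, 0.73, 0.002, -0.003]
force: [2.0, 0.4, 0.1]
opening: 0.0
finger_force: 0.5
```

```bash
python3 - <<'E'
from h import *
np.set_printoptions(precision=3,suppress=True)
o=get_obs();print(o['tcp_pos'],(Rm.T@(o['tcp_pos'][:2]-O)),o['force'])
E
```

```text
[ 0.475 -0.208  0.212] [-0.041  0.   ] [2.01  0.447 0.063]
```

Feeling 2 N from the hasp, so it is moving. Continuing the arc.

{"api": "move_arm", "payload": {"rows": [[-0.15,-0.01,-0.04,0,0,0,0],[-0.15,-0.01,-0.06,0,0,0,0],[-0.14,-0.01,-0.09,0,0,0,0],[-0.13,-0.01,-0.11,0,0,0,0],[-0.12,-0.01,-0.13,0,0,0,0],[0,0,0,0,0,0,0]]}}

```text
time: 51.6
tcp_pos: [0.4326, -0.2106, 0.186]
orientation: [0.683, 0.73, 0.001, -0.004]
force: [-0.7, -0.6, -0.7]
opening: -0.0002
finger_force: 0.0
```

{"api": "move_arm", "payload": {"rows": [[-0.1,-0.01,-0.15,0,0,0,0],[-0.08,-0.01,-0.17,0,0,0,0],[-0.06,0,-0.12,0,0,0,0],[0,0,0,0,0,0,0]]}}

```text
time: 52.1
tcp_pos: [0.4187, -0.2118, 0.1597]
orientation: [0.683, 0.73, 0.001, -0.004]
force: [0.1, 0.5, 0.5]
opening: -0.0002
finger_force: 0.0
```

{"api": "move_arm", "payload": {"rows": [[0,0,-0.04,0,0,0,0],[0,0,-0.03,0,0,0,0],[0,0,0,0,0,0,0]]}}

```text
time: 52.48
tcp_pos: [0.4198, -0.2121, 0.1569]
orientation: [0.683, 0.73, 0.002, -0.003]
force: [-1.8, 0.1, 7.7]
opening: -0.0001
finger_force: 3.7
```

```bash
python3 - <<'E'
from h import *
o=get_obs();print(o['tcp_pos'],(Rm.T@(o['tcp_pos'][:2]-O)),o['force'])
E
```

```text
[ 0.41976993 -0.21214669  0.15686112] [-0.09649445 -0.00035034] [-1.84401523  0.13341197  7.71864882]
```

Contact at tip z 0.146, exactly the closed-hasp height. One more firm press, then up and a check from the top camera.

{"api": "move_arm", "payload": {"rows": [[0,0,-0.03,0,0,0,0],[0,0,-0.01,0,0,0,0],[0,0,0,0,0,0,0]]}}

```text
time: 52.85
tcp_pos: [0.4198, -0.2122, 0.1562]
orientation: [0.683, 0.73, 0.003, -0.002]
force: [-5.6, 2.3, 28.4]
opening: 0.0002
finger_force: 14.2
```

{"api": "move_arm", "payload": {"rows": [[0,0,0.4,0,0,0,0],[0,0,0.8,0,0,0,0.5],[0,0,0.8,0,0,0,1],[0,0.8,0.3,0,0,0,1],[0,0.9,0,0,0,0,1],[0,0.9,0,0,0,0,1],[0,0.9,0,0,0,0,1],[0,0.9,0,0,0,0,1],[0,0,0,0,0,0,1]]}}

```text
time: 53.98
tcp_pos: [0.4194, 0.0565, 0.2916]
orientation: [0.68, 0.733, 0.002, -0.003]
force: [-0.4, -0.5, -1.2]
opening: 0.0852
finger_force: 0.0
```

```bash
python3 - <<'E'
from h import *
np.set_printoptions(precision=4,suppress=True)
o=get_obs();print(o['time'],o['tcp_pos'])
for P in(W(-78,-135,169),W(-78,135,154)):print('pred',proj('top',P),proj('scene',P))
for cam,f in(('top','t13'),('scene','s13')):
    save(cam,f+'.png')
    im=cv2.imread(f'pics/{f}.png');hsv=cv2.cvtColor(im,cv2.COLOR_BGR2HSV)
    m=cv2.inRange(hsv,(105,120,80),(130,255,255))
    n,l,s,c=cv2.connectedComponentsWithStats(m)
    print(f,[(s[i].tolist(),c[i].round(1).tolist()) for i in range(1,n) if 30<s[i,4]<400])
    # hasp strip along box x at y=+-12: grey (low-saturation) profile
    for y in(-12,0,12,40):
        print(y,[hsv[tuple(np.round(proj(cam,W(x,y,146))).astype(int)[::-1])].tolist()[1:] for x in(-118,-110,-100,-90,-80,-67,-50,-40,-30,-20,-10,10,60)])
E
```

```text
53.975 [0.4194 0.0565 0.2916]
pred [378.8927 223.1406] [246.0304 140.3371]
pred [290.4142 230.5431] [301.2755 181.8962]
t13 [([208, 125, 15, 10, 39], [214.1, 130.0]), ([394, 151, 18, 63, 129], [405.5, 176.5]), ([373, 219, 12, 10, 84], [379.1, 223.9]), ([488, 404, 24, 16, 43], [498.3, 409.7])]
-12 [[72, 82], [12, 126], [12, 124], [10, 129], [15, 86], [13, 77], [15, 85], [6, 81], [15, 34], [16, 31], [126, 87], [10, 126], [10, 122]]
0 [[14, 130], [8, 126], [8, 124], [10, 130], [26, 29], [19, 41], [15, 83], [6, 83], [31, 33], [44, 35], [124, 82], [9, 135], [11, 138]]
12 [[3, 76], [14, 55], [13, 136], [14, 72], [9, 81], [6, 85], [16, 82], [14, 89], [29, 35], [15, 35], [135, 68], [9, 135], [11, 135]]
40 [[114, 56], [120, 89], [113, 52], [130, 55], [114, 56], [125, 55], [123, 54], [123, 56], [116, 55], [114, 56], [132, 85], [10, 129], [14, 132]]
s13 [([452, 63, 10, 13, 78], [457.0, 68.2]), ([468, 68, 14, 15, 110], [474.9, 74.2]), ([360, 81, 22, 18, 186], [368.8, 89.2]), ([242, 139, 9, 11, 80], [246.6, 143.7]), ([170, 166, 10, 25, 66], [173.6, 175.9]), ([542, 192, 18, 26, 247], [553.2, 205.7])]
-12 [[9, 147], [8, 93], [9, 148], [9, 147], [9, 86], [3, 85], [11, 96], [8, 98], [12, 65], [22, 59], [61, 71], [16, 147], [11, 157]]
0 [[4, 142], [9, 119], [7, 149], [9, 147], [3, 79], [8, 67], [5, 96], [8, 97], [7, 69], [10, 49], [80, 102], [17, 146], [8, 156]]
12 [[3, 85], [5, 99], [4, 141], [5, 103], [8, 101], [0, 97], [8, 97], [5, 99], [9, 57], [15, 52], [64, 72], [19, 149], [10, 158]]
40 [[8, 156], [29, 104], [65, 79], [10, 51], [27, 56], [51, 60], [15, 50], [49, 57], [38, 61], [65, 75], [69, 74], [12, 146], [11, 162]]
```

The grey plate shows from box x -30 to -118 with the slot and staple in the middle, so the hasp is down and the lid is shut. Next, the knob.

{"api": "move_arm", "payload": {"rows": [[0.05,-0.9,0,0,0,0,0.6],[0.06,-0.9,0,0,0,0,0.6],[0.06,-0.9,0,0,0,0,0.6],[0.06,-0.9,0,0,0,0,0.6],[0.06,-0.9,0,0,0,0,0.6],[0.06,-0.9,0,0,0,0,0.6],[0.06,-0.8,0,0,0,0,0.6],[0.05,-0.5,-0.2,0,0,0,0.6],[0,0,-0.4,0,0,0,0.6],[0,0,0,0,0,0,0.6]]}}

```text
time: 55.32
tcp_pos: [0.4448, -0.3509, 0.2543]
orientation: [0.685, 0.729, 0.001, -0.005]
force: [-0.6, 0.1, -1.0]
opening: 0.0513
finger_force: 0.0
```

```bash
python3 - <<'E'
from h import *
np.set_printoptions(precision=4,suppress=True)
o=get_obs();print(o['time'],o['tcp_pos'],o['opening'],o['joint_pos'])
im=save('wrist','w13.png');hsv=cv2.cvtColor(im,cv2.COLOR_RGB2HSV)
m=cv2.inRange(hsv,(105,120,80),(130,255,255))
n,l,s,c=cv2.connectedComponentsWithStats(m)
for i in range(1,n):
    if s[i,4]>100: print(s[i],c[i],onz('wrist',*c[i],.165))
print(proj('wrist',[.447,-.346,.169]))
E
```

```text
55.325 [ 0.4448 -0.3509  0.2543] 0.05133072256767318 [ 0.2794  0.5476  0.5324  1.7426 -0.3335  0.9521  1.0092]
[ 260  186   45   51 1833] [281.9013 211.084 ] [ 0.4505 -0.3444  0.165 ]
[307 311  28   5 111] [320.2883 313.4685] [ 0.4842 -0.4218  0.165 ]
[276.5335 214.9186]
```

{"api": "move_arm", "payload": {"rows": [[0.05,0.08,-0.5,0,0,0,0.6],[0,0,-0.5,0,0,0,0.6],[0,0,-0.4,0,0,0,0.6],[0,0,-0.2,0,0,0,0.6],[0,0,-0.1,0,0,0,0.6],[0,0,0,0,0,0,0.6]]}}

```text
time: 56.12
tcp_pos: [0.4505, -0.3455, 0.1543]
orientation: [0.683, 0.73, 0.002, -0.002]
force: [0.3, 0.6, 0.8]
opening: 0.0515
finger_force: 0.0
```

{"api": "move_arm", "payload": {"rows": [[0,0,0,0,0,0,0.2],[0,0,0,0,0,0,0],[0,0,0,0,0,0,0]]}}

```text
time: 56.5
tcp_pos: [0.4488, -0.3458, 0.1549]
orientation: [0.683, 0.73, 0.001, -0.003]
force: [-3.9, 0.5, 6.0]
opening: 0.0302
finger_force: 59.1
```

Gripping the knob. Pulling up.

{"api": "move_arm", "payload": {"rows": [[0,0,0.1,0,0,0,0],[0,0,0.1,0,0,0,0],[0,0,0.1,0,0,0,0],[0,0,0,0,0,0,0]]}}

```text
time: 57.0
tcp_pos: [0.4489, -0.3457, 0.1725]
orientation: [0.683, 0.73, 0.001, -0.003]
force: [-5.9, -1.2, 0.2]
opening: 0.0302
finger_force: 60.1
```

{"api": "move_arm", "payload": {"rows": [[0,0,0.05,0,0,0,0],[0,0,0.02,0,0,0,0],[0,0,0,0,0,0,0]]}}

```text
time: 57.38
tcp_pos: [0.4488, -0.3456, 0.1733]
orientation: [0.683, 0.73, 0.0, -0.004]
force: [-1.2, -6.9, -25.9]
opening: 0.0298
finger_force: 62.3
```

The knob is at its upper stop (-26 N, 18 mm). Holding it out for about five seconds.

{"api": "move_arm", "payload": {"rows": [[0,0,-0.04,0,0,0,0],[0,0,0,0,0,0,0],[0,0,0,0,0,0,0],[0,0,0,0,0,0,0],[0,0,0,0,0,0,0],[0,0,0,0,0,0,0],[0,0,0,0,0,0,0],[0,0,0,0,0,0,0],[0,0,0,0,0,0,0],[0,0,0,0,0,0,0],[0,0,0,0,0,0,0],[0,0,0,0,0,0,0]]}}

```text
time: 58.88
tcp_pos: [0.4488, -0.3457, 0.1731]
orientation: [0.683, 0.73, 0.001, -0.004]
force: [-4.5, -2.8, -8.9]
opening: 0.0303
finger_force: 64.5
```

{"api": "move_arm", "payload": {"rows": [[0,0,0,0,0,0,0],[0,0,0,0,0,0,0],[0,0,0,0,0,0,0],[0,0,0,0,0,0,0],[0,0,0,0,0,0,0],[0,0,0,0,0,0,0],[0,0,0,0,0,0,0],[0,0,0,0,0,0,0],[0,0,0,0,0,0,0],[0,0,0,0,0,0,0],[0,0,0,0,0,0,0],[0,0,0,0,0,0,0]]}}

```text
time: 60.38
tcp_pos: [0.4489, -0.3457, 0.1731]
orientation: [0.683, 0.73, 0.001, -0.004]
force: [-4.2, -3.4, -8.7]
opening: 0.0303
finger_force: 64.5
```

{"api": "move_arm", "payload": {"rows": [[0,0,0,0,0,0,0],[0,0,0,0,0,0,0],[0,0,0,0,0,0,0],[0,0,0,0,0,0,0],[0,0,0,0,0,0,0],[0,0,0,0,0,0,0],[0,0,0,0,0,0,0],[0,0,0,0,0,0,0],[0,0,0,0,0,0,0],[0,0,0,0,0,0,0],[0,0,0,0,0,0,0],[0,0,0,0,0,0,0]]}}

```text
time: 61.88
tcp_pos: [0.4488, -0.3457, 0.1731]
orientation: [0.683, 0.73, 0.001, -0.004]
force: [-4.4, -3.1, -9.2]
opening: 0.0299
finger_force: 64.5
```

{"api": "move_arm", "payload": {"rows": [[0,0,-0.1,0,0,0,0],[0,0,-0.1,0,0,0,0],[0,0,-0.08,0,0,0,0],[0,0,-0.03,0,0,0,0],[0,0,0,0,0,0,0]]}}

```text
time: 62.5
tcp_pos: [0.4488, -0.3458, 0.1558]
orientation: [0.683, 0.73, 0.001, -0.003]
force: [-5.4, -0.9, 0.5]
opening: 0.03
finger_force: 65.3
```

{"api": "move_arm", "payload": {"rows": [[0,0,-0.04,0,0,0,0],[0,0,0,0,0,0,0]]}}

```text
time: 62.75
tcp_pos: [0.4489, -0.3458, 0.1549]
orientation: [0.683, 0.73, 0.002, -0.003]
force: [-8.3, 1.3, 13.6]
opening: 0.0299
finger_force: 66.6
```

{"api": "move_arm", "payload": {"rows": [[0,0,-0.02,0,0,0,0],[0,0,0,0,0,0,0]]}}

```text
time: 63.0
tcp_pos: [0.4489, -0.3458, 0.1548]
orientation: [0.683, 0.73, 0.002, -0.003]
force: [-10.8, 4.0, 23.1]
opening: 0.0305
finger_force: 67.6
```

Home: hard stop at 23 N, at the starting height. I'll release, rise, and press the knob top once with the fingers shut to make sure.

{"api": "move_arm", "payload": {"rows": [[0,0,0,0,0,0,0.5],[0,0,0,0,0,0,0.6],[0,0,0,0,0,0,0.6],[0,0,0.3,0,0,0,0.6],[0,0,0.5,0,0,0,0.6],[0,0,0.3,0,0,0,0],[0,0,0,0,0,0,0],[0,0,0,0,0,0,0],[0,0,-0.3,0,0,0,0],[0,0,-0.28,0,0,0,0],[0,0,0,0,0,0,0]]}}

```text
time: 64.38
tcp_pos: [0.4495, -0.3446, 0.1808]
orientation: [0.683, 0.73, 0.001, -0.004]
force: [0.1, -0.7, -0.3]
opening: 0.0001
finger_force: 0.0
```

{"api": "move_arm", "payload": {"rows": [[0,0,-0.05,0,0,0,0],[0,0,0,0,0,0,0]]}}

```text
time: 64.62
tcp_pos: [0.4502, -0.3452, 0.1796]
orientation: [0.683, 0.73, 0.002, -0.003]
force: [0.8, -0.3, 0.1]
opening: 0.0001
finger_force: 0.0
```

{"api": "move_arm", "payload": {"rows": [[0,0,-0.04,0,0,0,0],[0,0,-0.02,0,0,0,0],[0,0,0,0,0,0,0]]}}

```text
time: 65.0
tcp_pos: [0.4505, -0.3455, 0.1789]
orientation: [0.683, 0.73, 0.003, -0.002]
force: [-4.3, 4.2, 19.6]
opening: 0.0002
finger_force: 9.9
```

{"api": "move_arm", "payload": {"rows": [[0,0,0.5,0,0,0,0],[0,0,0.8,0,0,0,0],[0,0,0.7,0,0,0,0],[0,0.9,0,0,0,0,0],[0,0.9,0,0,0,0,0],[0,0.9,0,0,0,0,0],[0,0.9,0,0,0,0,0],[0,0.9,0,0,0,0,0],[0,0.9,0,0,0,0,0],[0,0.9,0,0,0,0,0],[0,0,0,0,0,0,0]]}}

```text
time: 66.38
tcp_pos: [0.45, 0.0376, 0.296]
orientation: [0.68, 0.733, 0.002, -0.003]
force: [-0.3, -0.9, -0.3]
opening: -0.0003
finger_force: 0.0
```

```bash
python3 - <<'E'
from h import *
o=get_obs();print(o['time'],o['tcp_pos'],o['force'])
save('top','t14.png');save('scene','s14.png')
def g(f,a,b,c,d):return cv2.cvtColor(cv2.imread(f'pics/{f}.png')[a:b,c:d],cv2.COLOR_BGR2GRAY).astype(np.float32)
def sh(A,B,box):
    x,y=g(A,*box),g(B,*box);return cv2.phaseCorrelate(x,y,cv2.createHanningWindow(x.shape[::-1],cv2.CV_32F))
print('hasp region t13->t14',sh('t13','t14',(205,250,310,360)),np.abs(g('t13',205,250,310,360)-g('t14',205,250,310,360)).mean())
print('knob',sh('t13','t14',(210,240,362,396)),'scene',sh('s13','s14',(125,160,232,262)))
print('brush',sh('s8','s14',(235,275,390,470)),'bowl',sh('top0','t14',(245,292,360,408)),'jar',sh('top0','t14',(108,142,200,235)))
print('brush vs start (scene)',sh('scene0','s14',(235,300,385,470)))
E
```

```text
66.375 [0.45002554 0.03756577 0.29595645] [-0.2706446  -0.90607574 -0.2964469 ]
hasp region t13->t14 ((-0.15379525959949447, 0.42503673745050463), 0.7727174315982395) 7.477778
knob ((0.08609124537748158, -0.31128755876634706), 0.9309693530753806) scene ((-0.31195492475395703, -0.24250109705201695), 0.8259799065413298)
brush ((-0.02092336619369206, 0.03976538376945271), 0.9506201863288879) bowl ((-0.07402198502540713, 0.062309991015148114), 0.9348037789265314) jar ((-0.013506983260217709, 0.02850858872333717), 0.9962323501154229)
brush vs start (scene) ((0.6891996139551466, -0.03767221417882638), 0.676649472154217)
```

Everything holds: the knob is at its home height, lid and hasp are unchanged, and the bowl and jar have not moved. The brush is within about 2 mm of its starting place. Handing in.

```bash
python3 -c "
from bench import *
print(hand_in())"
```

```text
the job is handed in; nothing more can be done
None
```

The job is handed in at about 66 s: all four cups are mouth down in the shut, fastened box, and they got about five seconds of air before the knob went fully home; one cup fell off the board onto the brush along the way (I stood it back up), leaving the brush about 2 mm from its start, with the jar and bowl unmoved.

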